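# Stack the side-dish shelf in order

### The arm

A 7-joint arm with a two-finger parallel gripper is mounted at the origin on the work surface. World frame = base frame: x ahead of the robot, y to its left, z up, the work surface at z = 0. Lengths are in m, angles in rad, forces in N, time in s.
With the tool pointing down it reaches from about 0.425 to 0.875 m from the base axis. Payload 8.4 kg.
Tool frame: the origin (TCP) lies midway between the tips of the shut fingers; the grasp point (between the pads) lies 19 mm behind it; z points along the fingers, y is the line along which they close (so a half turn about z gives the same grasp; the last joint's range is limited). The gripper opens to 85 mm and grips with 20 to 120 N. Pads are 22 mm wide; open, the fingers measure 114 mm over their backs; the gripper's body (76 mm by 85 mm) begins 54 mm behind the grasp point. The pads swing forward as they close: fully open they stand 13 mm farther back than shut.
Start: joints at [-1.375, 0.333, 0.04, 1.465, -0.013, 1.343, -0.059], TCP at [0.189, 0.622, 0.231] pointing down, gripper open.
Joint ranges: [-2.58, 2.58], [-0.38, 2.09], [-1.3, 1.39], [0.25, 2.4], [-1.5, 4.64], [0.08, 2.09], [-2.65, 2.65]. Speed limits (rad/s): [2.22, 2.22, 2.79, 2.79, 3.14, 3.14, 3.14].

### API

Orientations are given as a rotation vector (axis times angle).
In Python, from cell import manip gives the robot as it stands. The module is installed in compiled form; this text tells all that it offers.
- The arm moves only by the tool drive_tool, never from a script. Its argument "commands" is a list of rows, each an object of numbers: "tx", "ty", "tz": the shift along the tool's x, y, z each as a share of 80 cm, from -1 to 1; "wx", "wy", "wz": the turn, a rotation vector about the tool's x, y, z each as a share of 45 degrees, from -1 to 1; "gripper": the opening, from -1 (shut) to 1 (fully open). A call has 1 to 8 rows; each row is the pose to reach, as a shift and turn from the pose commanded when the call began, along the tool's axes at that moment; what a row does not reach only later rows make up. A row lasts 1/12 s, in which the tool goes at most 41.7 mm and 7.16 degrees, less where a joint would pass 70% of its speed; a pose out of reach is approached as far as the arm can. A call with a number of a shift or a turn outside -1 to 1 is refused whole. A call with a gripper value outside its range is refused whole. The fingers move at their own pace and stop on an object; the grip force is fixed at half the most. Time passes only in rows, so rows that repeat a pose let the fingers close. It gives the time, the measured TCP pose, the force, the opening and the grip force at its end, in the units of the state.
- manip.read_state(): the state, without advancing time (a new reading comes with each control period).
- manip.get_image(name): name is "scene" or "top" or "wrist"; returns a dict with "frame" (400x640x3 uint8, red, green, blue), "fx", "fy", "cx", "cy" (pixels), "rvec" (rotation vector, rad) and "tvec" (3), from world to camera coordinates, as OpenCV has them. Camera axes: x right, y down, z forward; pixel columns grow to the right and rows downward; lengths in m; the calibration is good to about 2 mm. A picture is of the moment at which its call begins. There is no depth.
- manip.close_job(): hands the job in; it is judged then, once.
The state is a dict: "time": time; "joints": joint angles; "dq": joint speeds; "effort": joint torques, N m; "eef_pos": TCP position; "tool_rot": TCP orientation; "force": force on the tool from outside, world axes, zero at the start; "moment": the same for the moment, N m; "finger_gap": finger opening in m; "finger_force": force on a finger pad.
Only numpy, scipy, OpenCV 4.12 (cv2) and the standard library are available. Lean on these libraries where they do the work, as an engineer would, in place of code of your own. Each camera call takes 0.05 s, during which the arm holds its last target. There are 200 camera calls.

### The job

Tidy this shelf into two stacks, one thing at a time and in this order: stand the small brown pot in the middle of the saucer and put its lid on; then set the large tub in the middle of the wooden board, lengthwise along it, the small tub centred on top of it and lined up with it, and the sauce dish, mouth up, in the middle of the small tub's lid. Keep the pot, its lid and the sauce dish upright all the while, let the saucer and the board stay where they are, and leave the steel cup and the spoon alone.

Things in the scene. Friction and masses are not known exactly. Their poses are not given: they have to be found in the camera images.
- pot: Small open brown onggi pot, 64 mm tall, widest 64 mm across (heights 18 to 44 mm), foot 48 mm across, rim 60 mm across, mouth about 50 mm wide at its narrowest, about 220 g. Origin: centre of the underside; z up.
- pot_lid: Brown ceramic lid of that pot, lying right way up, about 90 g: a disc 68 mm across with an upright round knob in the middle, 20 mm across and 20 mm tall (14 to 34 mm above the origin), and below the disc a plug 40 mm across and 6 mm deep that drops loosely into the pot's mouth. Origin: centre of the plug's underside, on which it stands; z up. Seated, its origin is 58 mm above the pot's.
- large_tub: Large closed plastic tub, white with a flat yellow clip lid, 125 x 66 mm and 52 mm tall, about 300 g. Origin: centre of the underside; x along its length, z up.
- small_tub: Small closed plastic tub, white with a flat yellow clip lid, 90 x 58 mm and 42 mm tall, about 160 g. Origin: centre of the underside; x along its length, z up.
- sauce_dish: Small pale grey-green celadon porcelain sauce dish, round and open, 28 mm tall, rim 60 mm across, foot 48 mm across, about 90 g. Origin: centre of the underside; z up.
- board: Brown wooden board lying flat and loose on the shelf, 180 x 110 mm, 12 mm thick, about 700 g. Origin: centre of the underside; x along its length, z up.
- saucer: Pale grey-green celadon porcelain saucer, loose, 124 mm across, 14 mm high at the rim; its flat middle, 80 mm across, is 6 mm above the origin. About 300 g. Origin: centre of the underside; z up.
- cup: Open stainless steel cup, 72 mm across and 70 mm tall, standing among the things: a bystander. Origin: centre of the underside.
- spoon: Stainless steel spoon, 190 mm long with a thick handle (20 mm high), lying flat beyond the other things: a bystander. Origin: middle of its length; x along it.
There are look-alikes about, which are no part of the job. What is shaped like the pot_lid but blue is not meant.

How it is judged:
By the outcome, as a careful person would: the job done as asked, in the order asked, and still so for the second after the job is handed in, with the robot touching nothing.
It also fails if it takes over 134 s, if anything falls off the work surface, if the arm or the gripper's body presses on something with over 40 N, if the wrist force passes 120 N, or if a joint passes its speed limit or range.

## Working session

There is one attempt and no reset: what is moved stays moved. The work goes in short steps, Python scripts to look and compute and a tool call to move; the robot and the scene stay as the last step left them, time stands still between calls to the robot, and variables do not carry over. Pictures are saved under pics/ and viewed, at most 14 in all, crops included, and the job is handed in when it is done.

Besides the shell and the picture viewer there is one more tool, called after "Request:" in YAML: its name, and indented under it one key for each argument. drive_tool: Moves the arm, as the interface text tells. Its arguments: {"type":"object","properties":{"commands":{"type":"array","items":{"type":"object","properties":{"tx":{"type":"number","minimum":-1,"maximum":1},"ty":{"type":"number","minimum":-1,"maximum":1},"tz":{"type":"number","minimum":-1,"maximum":1},"wx":{"type":"number","minimum":-1,"maximum":1},"wy":{"type":"number","minimum":-1,"maximum":1},"wz":{"type":"number","minimum":-1,"maximum":1},"gripper":{"type":"number"}}}}},"required":["commands"]}

```bash
mkdir -p pics
cat > h.py <<'E'
import numpy as np, cv2
from cell import manip
from scipy.spatial.transform import Rotation as R
def grab(n,save=None):
    d=manip.get_image(n)
    if save: cv2.imwrite(f'pics/{save}.png',d['frame'][:,:,::-1])
    return d
def ray(d,u,v,z):
    M=R.from_rotvec(np.ravel(d['rvec'])).as_matrix(); t=np.ravel(d['tvec'])
    c=-M.T@t; r=M.T@np.array([(u-d['cx'])/d['fx'],(v-d['cy'])/d['fy'],1])
    return c+r*(z-c[2])/r[2]
def proj(d,p):
    M=R.from_rotvec(np.ravel(d['rvec'])).as_matrix(); q=M@np.array(p)+np.ravel(d['tvec'])
    return d['fx']*q[0]/q[2]+d['cx'],d['fy']*q[1]/q[2]+d['cy']
E
python3 - <<'E'
from h import *
np.set_printoptions(precision=4,suppress=True)
for n in('scene','top','wrist'):
    d=grab(n,n+'0'); M=R.from_rotvec(np.ravel(d['rvec'])).as_matrix()
    print(n,d['fx'],d['cx'],d['cy'],-M.T@np.ravel(d['tvec']),M[2])
s=manip.read_state(); print(s); print(R.from_rotvec(s['tool_rot']).as_matrix())
E
```

```text
scene 471.56861515354376 324.022373580242 205.04881066148093 [ 1.1047 -0.616   0.7746] [-0.4738  0.5734 -0.6684]
top 457.3594901618487 318.1795898035138 202.0325895398911 [0.4879 0.0177 1.1186] [ 0.1186 -0.017  -0.9928]
wrist 340.9587512619534 315.57934181180775 203.07270977517183 [0.124  0.6395 0.374 ] [ 0.2559 -0.0796 -0.9634]
{'time': 0.15, 'joints': array([-1.3752,  0.3338,  0.0399,  1.4661, -0.0134,  1.3433, -0.0585]), 'dq': array([ 0.0003, -0.0015,  0.0003, -0.0019, -0.0002, -0.0005, -0.0008]), 'effort': array([  0.0019, -65.9037,   1.3668, -40.5872,   0.0169,   0.0097,
         0.    ]), 'eef_pos': array([0.1887, 0.6216, 0.2306]), 'tool_rot': array([-0.4613, -3.1074,  0.002 ]), 'force': array([-0.0382,  0.2918, -0.4288]), 'moment': array([-0.0052, -0.0296,  0.0215]), 'finger_force': 0.0, 'finger_gap': 0.0850692669295759}
[[-0.9569  0.2905 -0.0003]
 [ 0.2905  0.9569 -0.0012]
 [-0.0001 -0.0013 -1.    ]]
```

View pics/top0.png

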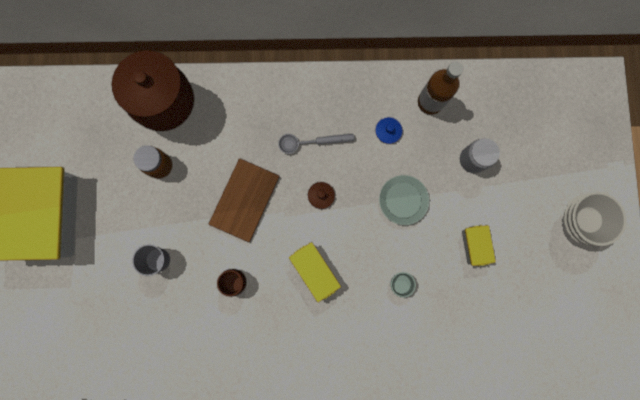

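View pics/scene0.png

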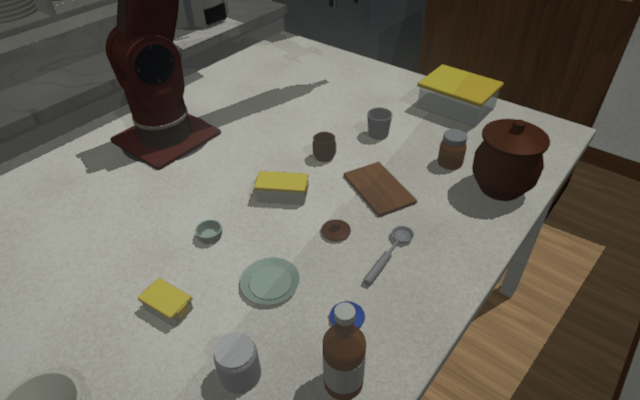

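Top view: pot (232,283), brown lid (321,194), large tub (315,272), small tub (480,245), dish (403,285), saucer (404,200), board (245,200). The cup is at (151,260) and the spoon at (316,141).

Things that could be mistaken:
- **Pot:** brown jar with grey cap (154,161), big lidded onggi (154,92).
- **Lid:** blue lid (389,130), big onggi's lid.
- **Tubs:** big yellow tub (30,213).
- **Dish:** white bowls (594,220).

I'll check the choice in a crop while measuring.

```bash
cat >> h.py <<'E'
def blob(d,seed,cond,r=60):
    """component of colour mask nearest to seed -> contour points"""
    hsv=cv2.cvtColor(d['frame'],cv2.COLOR_RGB2HSV).astype(int); f=d['frame'].astype(int)
    m=cond(hsv[...,0],hsv[...,1],hsv[...,2]).astype(np.uint8)
    m=cv2.morphologyEx(m,cv2.MORPH_CLOSE,np.ones((5,5),np.uint8)); m=cv2.morphologyEx(m,cv2.MORPH_OPEN,np.ones((3,3),np.uint8))
    w=np.zeros_like(m); u,v=map(int,seed); w[max(0,v-r):v+r,max(0,u-r):u+r]=1
    cs,_=cv2.findContours(m*w,cv2.RETR_EXTERNAL,cv2.CHAIN_APPROX_NONE)
    cs=[c for c in cs if cv2.pointPolygonTest(c,(float(u),float(v)),True)>-8 and len(c)>10]
    return max(cs,key=cv2.contourArea)[:,0,:]
def onplane(d,c,z): return np.array([ray(d,u,v,z)[:2] for u,v in c])
def rect(P):
    (c,(a,b),t)=cv2.minAreaRect((P*1000).astype(np.float32))
    if a<b: a,b,t=b,a,t+90
    return np.round(c,1),round(a,1),round(b,1),round((t+90)%180-90,1)
def circ(P):
    e=cv2.fitEllipse((P*1000).astype(np.float32)); return np.round(e[0],1),np.round(e[1],1)
yel=lambda h,s,v:(h>20)&(h<36)&(s>150)&(v>70)
brown=lambda h,s,v:((h<16)|(h>170))&(s>75)&(v<140)
green=lambda h,s,v:(h>45)&(h<100)&(s>25)&(v>30)
E
python3 - <<'E'
from h import *
d=grab('top')
for n,s,c,z,f in [('large',(315,272),yel,.052,rect),('small',(480,245),yel,.042,rect),('board',(245,200),brown,.012,rect),('saucer',(404,200),green,.014,circ),('dish',(403,285),green,.028,circ),('lid',(321,194),brown,.012,circ),('pot',(232,283),brown,.05,circ)]:
    try: print(n,*f(onplane(d,blob(d,s,c),z)))
    except Exception as e: print(n,'x',e)
cr=d['frame'][150:320,190:450,::-1]; cv2.imwrite('pics/crop.png',cv2.resize(cr,None,fx=3,fy=3,interpolation=cv2.INTER_CUBIC))
E
```

```text
large [453.9  11.5] 125.2 62.9 32.1
small [ 506.6 -378.8] 90.4 57.9 6.5
board [630.1 179. ] 177.7 109.3 -24.9
saucer [ 621.7 -209.9] [115.2 115.9]
dish [ 418.9 -195.8] [51.9 53.2]
lid [637.3  -8.3] [63.  63.7]
pot [433.8 203.6] [57.7 64.5]
```

View pics/crop.png

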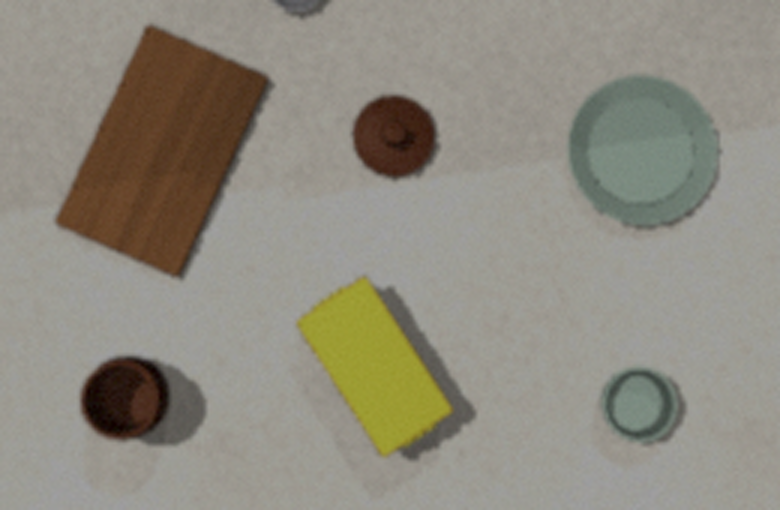

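Crop confirms: brown lid with knob at crop (395,135) and the open brown pot at crop (124,398). The sizes match what was given (large tub 125x63, board 178x109). Next is a move above the pot.

```bash
cat >> h.py <<'E'
def go(p,yaw=None,m=None):
    """shares (tx,ty,tz,wz) from present pose to p; yaw = deg of tool y axis (mod 180)"""
    s=manip.read_state(); M=R.from_rotvec(s['tool_rot']).as_matrix(); t=M.T@(np.array(p)-s['eef_pos'])
    y0=np.degrees(np.arctan2(M[1,1],M[0,1])); dy=0 if yaw is None else (yaw-y0+90)%180-90
    # desired orientation: z down, y axis at y0+dy
    a=np.radians(y0+dy); Y=np.array([np.cos(a),np.sin(a),0]);Z=np.array([0,0,-1.]);D=np.c_[np.cross(Y,Z),Y,Z]
    w=np.degrees(R.from_matrix(M.T@D).as_rotvec())/45
    print('t',s['time'],'pos',np.round(s['eef_pos'],4),'yaw',round(y0,1),'gap',round(s['finger_gap'],4),'| shares t',np.round(t/.8,4),'w',np.round(w,3),'rows',round(max(np.linalg.norm(t)/.0417,np.linalg.norm(w)*45/7.16),1))
E
python3 -c "
from h import *
go([.434,.204,.18])"
```

```text
t 0.2 pos [0.1888 0.6217 0.2308] yaw 73.1 gap 0.0853 | shares t [-0.445  -0.4105  0.0639] w [-0.001  0.     0.   ] rows 11.7
```

Request:
drive_tool:
  commands:
    - {"tx":-0.223,"ty":-0.205,"tz":0.03,"gripper":1}
    - {"tx":-0.223,"ty":-0.205,"tz":0.03,"gripper":1}
    - {"tx":-0.223,"ty":-0.205,"tz":0.03,"gripper":1}
    - {"tx":-0.445,"ty":-0.41,"tz":0.064,"gripper":1}
    - {"tx":-0.445,"ty":-0.41,"tz":0.064,"gripper":1}
    - {"tx":-0.445,"ty":-0.41,"tz":0.064,"gripper":1}
    - {"tx":-0.445,"ty":-0.41,"tz":0.064,"gripper":1}
    - {"tx":-0.445,"ty":-0.41,"tz":0.064,"gripper":1}

```text
validation failed for argument at $.co...
```

```bash
python3 -c "
from h import *
go([.434,.204,.18])"
```

```text
t 0.2 pos [0.1888 0.6217 0.2308] yaw 73.1 gap 0.0853 | shares t [-0.445  -0.4105  0.0639] w [-0.001  0.     0.   ] rows 11.7
```

Request:
drive_tool:
  commands:
    - {"tx":-0.445,"ty":-0.41,"tz":0.064,"wx":0,"wy":0,"wz":0,"gripper":1}
    - {"tx":-0.445,"ty":-0.41,"tz":0.064,"wx":0,"wy":0,"wz":0,"gripper":1}
    - {"tx":-0.445,"ty":-0.41,"tz":0.064,"wx":0,"wy":0,"wz":0,"gripper":1}
    - {"tx":-0.445,"ty":-0.41,"tz":0.064,"wx":0,"wy":0,"wz":0,"gripper":1}
    - {"tx":-0.445,"ty":-0.41,"tz":0.064,"wx":0,"wy":0,"wz":0,"gripper":1}
    - {"tx":-0.445,"ty":-0.41,"tz":0.064,"wx":0,"wy":0,"wz":0,"gripper":1}

```text
time: 0.7
eef_pos: [0.3155, 0.4057, 0.2048]
tool_rot: [-0.461, -3.107, -0.0]
force: [0.4, 1.1, 0.7]
finger_gap: 0.0852
finger_force: 0.0
```

```bash
python3 -c "
from h import *
go([.434,.204,.18])"
```

```text
t 0.7 pos [0.3155 0.4057 0.2048] yaw 73.1 gap 0.0852 | shares t [-0.215  -0.1981  0.0309] w [ 0. -0.  0.] rows 5.6
```

Request:
drive_tool:
  commands:
    - {"tx":-0.215,"ty":-0.198,"tz":0.031,"wx":0,"wy":0,"wz":0,"gripper":1}
    - {"tx":-0.215,"ty":-0.198,"tz":0.031,"wx":0,"wy":0,"wz":0,"gripper":1}
    - {"tx":-0.215,"ty":-0.198,"tz":0.031,"wx":0,"wy":0,"wz":0,"gripper":1}
    - {"tx":-0.215,"ty":-0.198,"tz":0.031,"wx":0,"wy":0,"wz":0,"gripper":1}
    - {"tx":-0.215,"ty":-0.198,"tz":0.031,"wx":0,"wy":0,"wz":0,"gripper":1}
    - {"tx":-0.215,"ty":-0.198,"tz":0.031,"wx":0,"wy":0,"wz":0,"gripper":1}
    - {"tx":-0.215,"ty":-0.198,"tz":0.031,"wx":0,"wy":0,"wz":0,"gripper":1}

```text
time: 1.28
eef_pos: [0.436, 0.2, 0.1799]
tool_rot: [0.474, 3.105, -0.002]
force: [-0.6, 0.1, -0.7]
finger_gap: 0.0855
finger_force: 0.0
```

```bash
python3 -c "
from h import *
go([.434,.204,.18])
d=grab('wrist','w1')
for x,y in [(.434,.204)]: print(proj(d,(x,y,.064)),proj(d,(x,y,0)))
for rr in (.06,): 
  print([np.round(proj(d,(.434+.03*np.cos(a),.204+.03*np.sin(a),.064))) for a in np.arange(4)*np.pi/2])
c=blob(d,proj(d,(.434,.204,.03)),brown,120); print(c.min(0),c.max(0),circ(onplane(d,c,.064)))
"
```

```text
t 1.2833 pos [0.436  0.2    0.1799] yaw 72.6 gap 0.0855 | shares t [ 0.0038  0.0041 -0.0001] w [-0.002  0.001  0.   ] rows 0.1
(np.float64(322.4337806554864), np.float64(193.00990918749557)) (np.float64(321.2437677000593), np.float64(177.05975976917844))
[array([333., 228.]), array([359., 182.]), array([311., 156.]), array([286., 204.])]
[284 146] [358 227] (array([431.2, 203.9]), array([58.3, 61.7]))
```

View pics/w1.png

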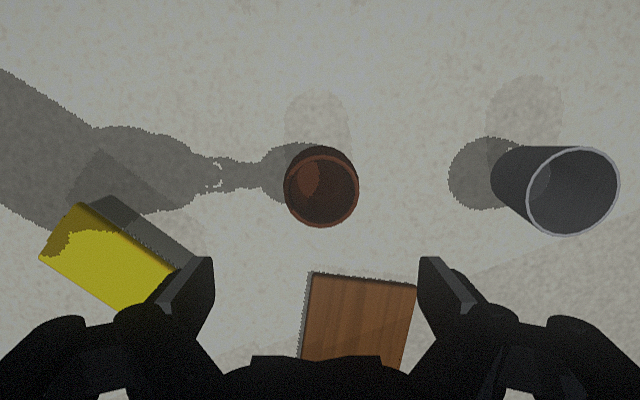

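Wrist view: pot rim centred near (321,191), within 1.5 mm of the estimate; board at (360,320), large tub at (110,260), cup at (555,190). Now descending onto the pot.

Request:
drive_tool:
  commands:
    - {"tx":0.005,"ty":0.0055,"tz":0.05,"wx":0,"wy":0,"wz":0,"gripper":1}
    - {"tx":0.005,"ty":0.0055,"tz":0.1,"wx":0,"wy":0,"wz":0,"gripper":1}
    - {"tx":0.005,"ty":0.0055,"tz":0.15,"wx":0,"wy":0,"wz":0,"gripper":1}
    - {"tx":0.005,"ty":0.0055,"tz":0.19,"wx":0,"wy":0,"wz":0,"gripper":1}
    - {"tx":0.005,"ty":0.0055,"tz":0.2125,"wx":0,"wy":0,"wz":0,"gripper":1}
    - {"tx":0.005,"ty":0.0055,"tz":0.2125,"wx":0,"wy":0,"wz":0,"gripper":1}
    - {"tx":0.005,"ty":0.0055,"tz":0.2125,"wx":0,"wy":0,"wz":0,"gripper":1}

```text
time: 1.92
eef_pos: [0.4301, 0.2119, 0.0099]
tool_rot: [-0.459, -3.106, 0.002]
force: [0.9, -0.1, 0.8]
finger_gap: 0.0855
finger_force: 0.0
```

Request:
drive_tool:
  commands:
    - {"tx":0,"ty":0,"tz":0,"wx":0,"wy":0,"wz":0,"gripper":-1}
    - {"tx":0,"ty":0,"tz":0,"wx":0,"wy":0,"wz":0,"gripper":-1}
    - {"tx":0,"ty":0,"tz":0,"wx":0,"wy":0,"wz":0,"gripper":-1}
    - {"tx":0,"ty":0,"tz":0,"wx":0,"wy":0,"wz":0,"gripper":-1}
    - {"tx":0,"ty":0,"tz":0,"wx":0,"wy":0,"wz":0,"gripper":-1}
    - {"tx":0,"ty":0,"tz":0,"wx":0,"wy":0,"wz":0,"gripper":-1}
    - {"tx":0,"ty":0,"tz":0,"wx":0,"wy":0,"wz":0,"gripper":-1}
    - {"tx":0,"ty":0,"tz":0,"wx":0,"wy":0,"wz":0,"gripper":-1}

```text
time: 2.58
eef_pos: [0.4319, 0.2122, 0.0122]
tool_rot: [0.461, 3.106, 0.004]
force: [-1.3, -1.7, 6.3]
finger_gap: 0.0611
finger_force: 64.9
```

```bash
python3 -c "
from h import *
go([.433,.205,.01])
go([.433,.205,.16])
go([.6217,-.2099,.16],65)"
```

```text
t 2.5833 pos [0.4319 0.2122 0.0122] yaw 73.1 gap 0.0611 | shares t [-0.0039 -0.0082  0.0027] w [ 0.003  0.002 -0.   ] rows 0.2
t 2.5833 pos [0.4319 0.2122 0.0122] yaw 73.1 gap 0.0611 | shares t [-0.0042 -0.0077 -0.1848] w [ 0.003  0.002 -0.   ] rows 3.5
t 2.5833 pos [0.4319 0.2122 0.0122] yaw 73.1 gap 0.0611 | shares t [-0.3806 -0.4354 -0.1854] w [0.003 0.002 0.18 ] rows 11.7
```

Request:
drive_tool:
  commands:
    - {"tx":0,"ty":0,"tz":-0.03,"wx":0,"wy":0,"wz":0,"gripper":-1}
    - {"tx":0,"ty":0,"tz":-0.07,"wx":0,"wy":0,"wz":0,"gripper":-1}
    - {"tx":0,"ty":0,"tz":-0.12,"wx":0,"wy":0,"wz":0,"gripper":-1}
    - {"tx":0,"ty":0,"tz":-0.15,"wx":0,"wy":0,"wz":0,"gripper":-1}
    - {"tx":0,"ty":0,"tz":-0.15,"wx":0,"wy":0,"wz":0,"gripper":-1}
    - {"tx":0,"ty":0,"tz":-0.15,"wx":0,"wy":0,"wz":0,"gripper":-1}

```text
time: 3.08
eef_pos: [0.4318, 0.2124, 0.1324]
tool_rot: [0.461, 3.105, 0.006]
force: [-0.0, 0.0, -3.1]
finger_gap: 0.061
finger_force: 67.7
```

```bash
python3 -c "
from h import *
d=grab('wrist','w2')
s=manip.read_state(); p=s['eef_pos']; print(p,s['finger_gap'],s['force'])
print(proj(d,p+[0,0,.05]))
c=blob(d,proj(d,p+[0,0,.05]),brown,130); print(c.min(0),c.max(0))
go([.6217,-.2099,.13])
cv2.imwrite('pics/w2c.png',d['frame'][100:400,120:520,::-1])
"
```

```text
[0.43081629 0.21174444 0.13073326] 0.06138725565846074 [-0.01397236 -0.00698825 -3.31990281]
(np.float64(319.47456785811744), np.float64(323.05367286814607))
[219 210] [410 372]
t 3.1333 pos [0.4308 0.2117 0.1307] yaw 73.1 gap 0.0614 | shares t [-3.814e-01 -4.351e-01  4.000e-04] w [ 0.002  0.001 -0.   ] rows 11.1
```

View pics/w2c.png

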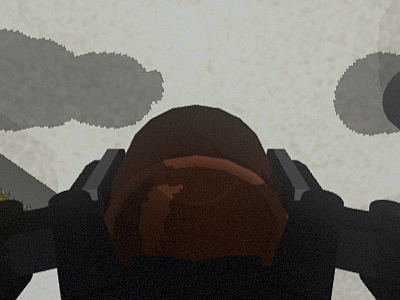

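The pot is held upright, with its rim centre at u≈316 and the near rim edge at v≈258. Carrying it to the saucer.

Request:
drive_tool:
  commands:
    - {"tx":-0.381,"ty":-0.435,"tz":0,"wx":0,"wy":0,"wz":0,"gripper":-1}
    - {"tx":-0.381,"ty":-0.435,"tz":0,"wx":0,"wy":0,"wz":0,"gripper":-1}
    - {"tx":-0.381,"ty":-0.435,"tz":0,"wx":0,"wy":0,"wz":0,"gripper":-1}
    - {"tx":-0.381,"ty":-0.435,"tz":0,"wx":0,"wy":0,"wz":0,"gripper":-1}
    - {"tx":-0.381,"ty":-0.435,"tz":0,"wx":0,"wy":0,"wz":0,"gripper":-1}
    - {"tx":-0.381,"ty":-0.435,"tz":0,"wx":0,"wy":0,"wz":0,"gripper":-1}
    - {"tx":-0.381,"ty":-0.435,"tz":0,"wx":0,"wy":0,"wz":0,"gripper":-1}
    - {"tx":-0.381,"ty":-0.435,"tz":0,"wx":0,"wy":0,"wz":0,"gripper":-1}

```text
time: 3.8
eef_pos: [0.5676, -0.0941, 0.1286]
tool_rot: [-0.461, -3.105, 0.001]
force: [1.6, 0.9, -2.3]
finger_gap: 0.0617
finger_force: 67.5
```

```bash
python3 -c "
from h import *
go([.6217,-.2099,.13])
"
```

```text
t 3.8 pos [ 0.5676 -0.0941  0.1286] yaw 73.1 gap 0.0617 | shares t [-0.1067 -0.1189 -0.0019] w [-0.001 -0.003 -0.   ] rows 3.1
```

Request:
drive_tool:
  commands:
    - {"tx":-0.106,"ty":-0.118,"tz":0,"wx":0,"wy":0,"wz":0,"gripper":-1}
    - {"tx":-0.106,"ty":-0.118,"tz":0,"wx":0,"wy":0,"wz":0,"gripper":-1}
    - {"tx":-0.106,"ty":-0.118,"tz":0,"wx":0,"wy":0,"wz":0,"gripper":-1}
    - {"tx":-0.106,"ty":-0.118,"tz":0,"wx":0,"wy":0,"wz":0,"gripper":-1}
    - {"tx":-0.106,"ty":-0.118,"tz":0,"wx":0,"wy":0,"wz":0,"gripper":-1}
    - {"tx":-0.106,"ty":-0.118,"tz":0,"wx":0,"wy":0,"wz":0,"gripper":-1}
    - {"tx":-0.106,"ty":-0.118,"tz":0,"wx":0,"wy":0,"wz":0,"gripper":-1}

```text
time: 4.38
eef_pos: [0.6213, -0.2058, 0.1289]
tool_rot: [-0.459, -3.106, -0.001]
force: [-0.3, -0.5, -1.3]
finger_gap: 0.0612
finger_force: 67.5
```

```bash
python3 -c "
from h import *
d=grab('wrist','w3'); t=grab('top'); 
s=manip.read_state(); p=s['eef_pos']; M=R.from_rotvec(s['tool_rot']).as_matrix(); print(p)
z=p[2]-.0122
def loc(P): return np.round((M.T@(P-p))*1000,1)
print('rim arc',[loc(ray(d,u,258,z+.064)) for u in (310,316,322)])
b=blob(d,(316,300),brown,130); top=b[b[:,1].argmin()]; print('top sil',b[:,1].min(),loc(ray(d,316,b[:,1].min(),z+.044)))
g=blob(t,(404,200),green); print('saucer vis',circ(onplane(t,g,.014)))
m=np.concatenate([onplane(d,b[(b[:,1]<250)],z+.044)]); c,r=cv2.minEnclosingCircle((m*1000).astype(np.float32)); print(c,r)
for off in [0,-.003]:
  q=p+M@[off,0,0]; print([np.round(proj(d,q+M@[.03*np.cos(a),.03*np.sin(a),0]+[0,0,.064-.0122])) for a in (-1.57,0,1.57)],[np.round(proj(d,q+M@[.032*np.cos(a),.032*np.sin(a),0]+[0,0,.044-.0122])) for a in (-1.57,0,1.57)])
cv2.imwrite('pics/w3c.png',np.hstack([d['frame'][100:400,120:520,::-1],cv2.resize(t['frame'][130:280,330:480,::-1],(300,300))]))
"
```

```text
[ 0.62171464 -0.2054739   0.12979404]
rim arc [array([ 25.6,  -3.8, -51.8]), array([ 25.6,  -2.1, -51.8]), array([ 25.6,  -0.4, -51.8])]
top sil 208 [ 34.8  -2.1 -31.8]
saucer vis (array([ 611.1, -185.4]), array([ 58.8, 106.7]))
(602.11083984375, -201.78631591796875) 23.507095336914062
[array([226., 334.]), array([323., 244.]), array([420., 334.])] [array([235., 299.]), array([322., 216.]), array([409., 299.])]
[array([227., 342.]), array([323., 253.]), array([419., 342.])] [array([235., 307.]), array([322., 224.]), array([409., 306.])]
```

View pics/w3c.png

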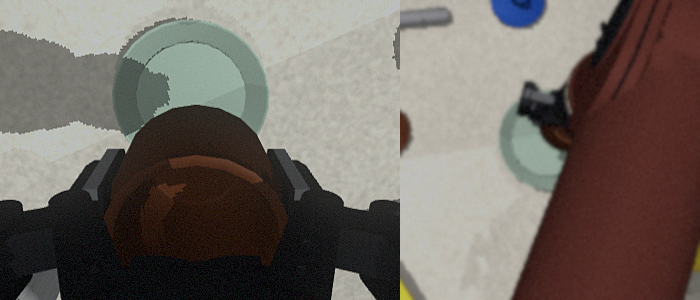

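Crop: pot held upright over the saucer, whose visible arc runs from crop (113,95) to (268,95). I'll fit both circles from the same camera.

```bash
cat >> h.py <<'E'
from scipy.optimize import least_squares
def fitc(P,r):
    P=P*1000; f=lambda q:np.hypot(P[:,0]-q[0],P[:,1]-q[1])-r
    s=least_squares(f,P.mean(0),loss='soft_l1',f_scale=1.5); return np.round(s.x,1),np.round(np.std(f(s.x)),1)
E
python3 -c "
from h import *
d=grab('wrist'); s=manip.read_state(); p=s['eef_pos']; print(p); z=p[2]-.0122
gr=lambda h,s,v:(h>40)&(h<100)&(s>22)&(v>25)
g=blob(d,(310,150),gr,130); g=g[(g[:,1]<190)]; print(g.min(0),g.max(0)); 
for r in (60,61,62): print('saucer',fitc(onplane(d,g,.014),r))
# rim band outer edge by eye, full px
rim=np.array([[225,325],[232,300],[250,278],[275,262],[310,255],[345,260],[375,277],[398,303],[405,322]])
for r in (29,30): print('rim',fitc(onplane(d,rim,z+.064),r))
f=d['frame'].astype(int); print([f[v,316].tolist() for v in range(250,284,4)])
"
```

```text
[ 0.62183557 -0.2056525   0.13005583]
[232 119] [387 189]
saucer (array([ 619.9, -211.7]), np.float64(0.4))
saucer (array([ 621.1, -212.1]), np.float64(0.3))
saucer (array([ 622.3, -212.5]), np.float64(0.5))
rim (array([ 624.2, -208.7]), np.float64(0.3))
rim (array([ 625.4, -209.1]), np.float64(0.7))
[[39, 26, 18], [41, 30, 21], [84, 51, 35], [77, 45, 30], [45, 26, 19], [51, 35, 33], [42, 22, 13], [44, 31, 17], [43, 21, 15]]
```

Request:
drive_tool:
  commands:
    - {"tx":0.003,"ty":-0.005,"tz":0.04,"wx":0,"wy":0,"wz":0,"gripper":-1}
    - {"tx":0.003,"ty":-0.005,"tz":0.08,"wx":0,"wy":0,"wz":0,"gripper":-1}
    - {"tx":0.003,"ty":-0.005,"tz":0.11,"wx":0,"wy":0,"wz":0,"gripper":-1}
    - {"tx":0.003,"ty":-0.005,"tz":0.125,"wx":0,"wy":0,"wz":0,"gripper":-1}
    - {"tx":0.003,"ty":-0.005,"tz":0.132,"wx":0,"wy":0,"wz":0,"gripper":-1}
    - {"tx":0.003,"ty":-0.005,"tz":0.136,"wx":0,"wy":0,"wz":0,"gripper":-1}
    - {"tx":0.003,"ty":-0.005,"tz":0.139,"wx":0,"wy":0,"wz":0,"gripper":-1}
    - {"tx":0.003,"ty":-0.005,"tz":0.139,"wx":0,"wy":0,"wz":0,"gripper":-1}

```text
time: 5.2
eef_pos: [0.6192, -0.2106, 0.0201]
tool_rot: [0.461, 3.106, -0.0]
force: [0.5, 0.3, -2.2]
finger_gap: 0.0614
finger_force: 67.4
```

```bash
python3 -c "
from h import *
go([.618,-.209,.018]); print(manip.read_state()['force'])
"
```

```text
t 5.2 pos [ 0.6192 -0.2106  0.0201] yaw 73.1 gap 0.0614 | shares t [0.002  0.0014 0.0026] w [ 0.     0.002 -0.   ] rows 0.1
[ 0.45222994  0.27206349 -2.20145577]
```

Request:
drive_tool:
  commands:
    - {"tx":0,"ty":0,"tz":0.0012,"wx":0,"wy":0,"wz":0,"gripper":-1}
    - {"tx":0,"ty":0,"tz":0.002,"wx":0,"wy":0,"wz":0,"gripper":-1}
    - {"tx":0,"ty":0,"tz":0.002,"wx":0,"wy":0,"wz":0,"gripper":-1}
    - {"tx":0,"ty":0,"tz":0.002,"wx":0,"wy":0,"wz":0,"gripper":-1}

```text
time: 5.53
eef_pos: [0.619, -0.2106, 0.0183]
tool_rot: [0.461, 3.106, -0.0]
force: [-0.0, 0.0, 2.0]
finger_gap: 0.0615
finger_force: 67.8
```

Request:
drive_tool:
  commands:
    - {"tx":0,"ty":0,"tz":0,"wx":0,"wy":0,"wz":0,"gripper":1}
    - {"tx":0,"ty":0,"tz":0,"wx":0,"wy":0,"wz":0,"gripper":1}
    - {"tx":0,"ty":0,"tz":0,"wx":0,"wy":0,"wz":0,"gripper":1}
    - {"tx":0,"ty":0,"tz":0,"wx":0,"wy":0,"wz":0,"gripper":1}
    - {"tx":0,"ty":0,"tz":0,"wx":0,"wy":0,"wz":0,"gripper":1}
    - {"tx":0,"ty":0,"tz":-0.03,"wx":0,"wy":0,"wz":0,"gripper":1}
    - {"tx":0,"ty":0,"tz":-0.07,"wx":0,"wy":0,"wz":0,"gripper":1}
    - {"tx":0,"ty":0,"tz":-0.12,"wx":0,"wy":0,"wz":0,"gripper":1}

```text
time: 6.2
eef_pos: [0.6168, -0.2099, 0.1124]
tool_rot: [-0.461, -3.103, 0.0]
force: [0.8, -0.6, -1.1]
finger_gap: 0.0853
finger_force: 0.0
```

Request:
drive_tool:
  commands:
    - {"tx":0,"ty":0,"tz":-0.05,"wx":0,"wy":0,"wz":0,"gripper":1}
    - {"tx":0,"ty":0,"tz":-0.1,"wx":0,"wy":0,"wz":0,"gripper":1}
    - {"tx":0,"ty":0,"tz":-0.1,"wx":0,"wy":0,"wz":0,"gripper":1}
    - {"tx":0,"ty":0,"tz":-0.1,"wx":0,"wy":0,"wz":0,"gripper":1}
    - {"tx":0,"ty":0,"tz":-0.1,"wx":0,"wy":0,"wz":0,"gripper":1}

```text
time: 6.62
eef_pos: [0.6183, -0.2102, 0.1931]
tool_rot: [-0.461, -3.108, -0.001]
force: [0.3, 0.5, -0.6]
finger_gap: 0.0852
finger_force: 0.0
```

```bash
python3 -c "
from h import *
d=grab('wrist','w4'); go([.637,-.008,.18])
g=blob(d,proj(d,(.6217,-.21,.014)),lambda h,s,v:green(h,s,v)|brown(h,s,v),140)
for r in (60,61,62): print('saucer',fitc(onplane(d,g,.014),r))
print(proj(d,(.6217,-.21,.07)))
b=blob(d,proj(d,(.6217,-.21,.06)),brown,100); print(b.min(0),b.max(0)); 
for r in (29,30):print('rim lower arc',fitc(onplane(d,b[b[:,1]>b[:,1].mean()+5],.07),r))
cv2.imwrite('pics/w4c.png',d['frame'][:300,120:520,::-1])
"
```

```text
t 6.6667 pos [ 0.6179 -0.21    0.1923] yaw 73.1 gap 0.0855 | shares t [0.0504 0.2485 0.0154] w [ 0.    -0.002  0.   ] rows 4.9
saucer (array([ 621., -212.]), np.float64(0.4))
saucer (array([ 621.1, -212. ]), np.float64(0.4))
saucer (array([ 621.2, -212.1]), np.float64(0.4))
(np.float64(319.3949922741494), np.float64(198.55435672641264))
[280 154] [351 233]
rim lower arc (array([ 621.5, -213.4]), np.float64(0.3))
rim lower arc (array([ 620.3, -213. ]), np.float64(0.5))
```

View pics/w4c.png

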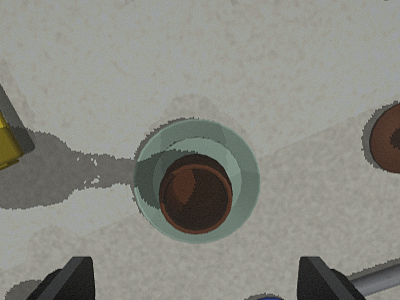

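The pot stands within about 1.5 mm of the saucer's centre (rim centre at crop (196,198)). Next the lid.

Request:
drive_tool:
  commands:
    - {"tx":0.05,"ty":0.248,"tz":0.015,"wx":0,"wy":0,"wz":0,"gripper":1}
    - {"tx":0.05,"ty":0.248,"tz":0.015,"wx":0,"wy":0,"wz":0,"gripper":1}
    - {"tx":0.05,"ty":0.248,"tz":0.015,"wx":0,"wy":0,"wz":0,"gripper":1}
    - {"tx":0.05,"ty":0.248,"tz":0.015,"wx":0,"wy":0,"wz":0,"gripper":1}
    - {"tx":0.05,"ty":0.248,"tz":0.015,"wx":0,"wy":0,"wz":0,"gripper":1}
    - {"tx":0.05,"ty":0.248,"tz":0.015,"wx":0,"wy":0,"wz":0,"gripper":1}
    - {"tx":0.05,"ty":0.248,"tz":0.015,"wx":0,"wy":0,"wz":0,"gripper":1}
    - {"tx":0.05,"ty":0.248,"tz":0.015,"wx":0,"wy":0,"wz":0,"gripper":1}

```text
time: 7.33
eef_pos: [0.6371, -0.0094, 0.1801]
tool_rot: [-0.461, -3.106, 0.002]
force: [-0.4, -0.6, -0.3]
finger_gap: 0.0853
finger_force: 0.0
```

```bash
python3 -c "
from h import *
d=grab('wrist','w5'); 
b=blob(d,proj(d,(.637,-.008,.012)),brown,100); print(b.min(0),b.max(0)); 
for z in (.010,.014):print(circ(onplane(d,b,z)))
t=np.mean([circ(onplane(d,b,z))[0] for z in (.01,.014)],0)/1000
go([t[0],t[1],.1]); go([t[0],t[1],.015])
"
```

```text
[282 148] [352 216]
(array([637.1, -10.2]), array([65.6, 66.2]))
(array([636.2, -10. ]), array([64.7, 65.3]))
t 7.3833 pos [ 0.6372 -0.0105  0.1805] yaw 73.0 gap 0.0854 | shares t [0.0007 0.0004 0.1006] w [-0.002 -0.001 -0.   ] rows 1.9
t 7.3833 pos [ 0.6372 -0.0105  0.1805] yaw 73.0 gap 0.0854 | shares t [0.0005 0.0006 0.2069] w [-0.002 -0.001 -0.   ] rows 4.0
```

Request:
drive_tool:
  commands:
    - {"tx":0,"ty":0,"tz":0.05,"wx":0,"wy":0,"wz":0,"gripper":1}
    - {"tx":0,"ty":0,"tz":0.1,"wx":0,"wy":0,"wz":0,"gripper":1}
    - {"tx":0,"ty":0,"tz":0.15,"wx":0,"wy":0,"wz":0,"gripper":1}
    - {"tx":0,"ty":0,"tz":0.19,"wx":0,"wy":0,"wz":0,"gripper":1}
    - {"tx":0,"ty":0,"tz":0.205,"wx":0,"wy":0,"wz":0,"gripper":1}
    - {"tx":0,"ty":0,"tz":0.205,"wx":0,"wy":0,"wz":0,"gripper":1}
    - {"tx":0,"ty":0,"tz":0.205,"wx":0,"wy":0,"wz":0,"gripper":1}

```text
time: 7.97
eef_pos: [0.6381, -0.0103, 0.0182]
tool_rot: [0.464, 3.107, -0.001]
force: [0.5, -0.2, 0.5]
finger_gap: 0.0857
finger_force: 0.0
```

Request:
drive_tool:
  commands:
    - {"tx":0,"ty":0,"tz":0,"wx":0,"wy":0,"wz":0,"gripper":-1}
    - {"tx":0,"ty":0,"tz":0,"wx":0,"wy":0,"wz":0,"gripper":-1}
    - {"tx":0,"ty":0,"tz":0,"wx":0,"wy":0,"wz":0,"gripper":-1}
    - {"tx":0,"ty":0,"tz":0,"wx":0,"wy":0,"wz":0,"gripper":-1}
    - {"tx":0,"ty":0,"tz":0,"wx":0,"wy":0,"wz":0,"gripper":-1}
    - {"tx":0,"ty":0,"tz":0,"wx":0,"wy":0,"wz":0,"gripper":-1}
    - {"tx":0,"ty":0,"tz":0,"wx":0,"wy":0,"wz":0,"gripper":-1}
    - {"tx":0,"ty":0,"tz":0,"wx":0,"wy":0,"wz":0,"gripper":-1}

```text
time: 8.63
eef_pos: [0.6382, -0.0088, 0.0183]
tool_rot: [0.461, 3.107, 0.001]
force: [-1.7, 0.8, 5.5]
finger_gap: 0.0176
finger_force: 58.4
```

Request:
drive_tool:
  commands:
    - {"tx":0,"ty":0,"tz":-0.03,"wx":0,"wy":0,"wz":0,"gripper":-1}
    - {"tx":0,"ty":0,"tz":-0.07,"wx":0,"wy":0,"wz":0,"gripper":-1}
    - {"tx":0,"ty":0,"tz":-0.12,"wx":0,"wy":0,"wz":0,"gripper":-1}
    - {"tx":0,"ty":0,"tz":-0.15,"wx":0,"wy":0,"wz":0,"gripper":-1}
    - {"tx":0,"ty":0,"tz":-0.15,"wx":0,"wy":0,"wz":0,"gripper":-1}
    - {"tx":0,"ty":0,"tz":-0.15,"wx":0,"wy":0,"wz":0,"gripper":-1}

```text
time: 9.13
eef_pos: [0.6386, -0.0089, 0.139]
tool_rot: [0.461, 3.105, 0.002]
force: [-0.6, -1.1, -2.4]
finger_gap: 0.0177
finger_force: 58.8
```

```bash
python3 -c "
from h import *
go([.622,-.212,.137])
"
```

```text
t 9.1333 pos [ 0.6386 -0.0089  0.139 ] yaw 73.1 gap 0.0177 | shares t [-0.0538 -0.249   0.0023] w [ 0.002  0.003 -0.   ] rows 4.9
```

Request:
drive_tool:
  commands:
    - {"tx":-0.02,"ty":-0.1,"tz":0,"wx":0,"wy":0,"wz":0,"gripper":-1}
    - {"tx":-0.03,"ty":-0.14,"tz":0,"wx":0,"wy":0,"wz":0,"gripper":-1}
    - {"tx":-0.04,"ty":-0.18,"tz":0,"wx":0,"wy":0,"wz":0,"gripper":-1}
    - {"tx":-0.05,"ty":-0.22,"tz":0,"wx":0,"wy":0,"wz":0,"gripper":-1}
    - {"tx":-0.054,"ty":-0.249,"tz":0,"wx":0,"wy":0,"wz":0,"gripper":-1}
    - {"tx":-0.054,"ty":-0.249,"tz":0,"wx":0,"wy":0,"wz":0,"gripper":-1}
    - {"tx":-0.054,"ty":-0.249,"tz":0,"wx":0,"wy":0,"wz":0,"gripper":-1}
    - {"tx":-0.054,"ty":-0.249,"tz":0,"wx":0,"wy":0,"wz":0,"gripper":-1}

```text
time: 9.8
eef_pos: [0.6206, -0.2114, 0.1359]
tool_rot: [-0.462, -3.105, -0.001]
force: [0.4, 0.2, -0.7]
finger_gap: 0.0178
finger_force: 58.9
```

```bash
python3 -c "
from h import *
go([.622,-.212,.084]); d=grab('wrist','w6'); s=manip.read_state(); M=R.from_rotvec(s['tool_rot']).as_matrix()
z=s['eef_pos'][2]-.0183+.012
f=d['frame'].copy()
pu=np.array(proj(d,s['eef_pos']+[0,0,-.006])); print(pu)
b=blob(d,pu,brown,140); print(b.min(0),b.max(0)); P=onplane(d,b[b[:,1]<pu[1]-15],z); print(fitc(P,33),fitc(P,34))
cv2.imwrite('pics/w6c.png',f[60:400,120:520,::-1])
"
```

```text
t 9.8 pos [ 0.6206 -0.2114  0.1359] yaw 73.1 gap 0.0178 | shares t [-0.0021 -0.0003  0.0648] w [ 0.    -0.003  0.   ] rows 1.2
[322.08199189 255.37279965]
[247 161] [385 313]
(array([ 612.4, -210.7]), np.float64(2.8)) (array([ 613.6, -211. ]), np.float64(3.0))
```

View pics/w6c.png

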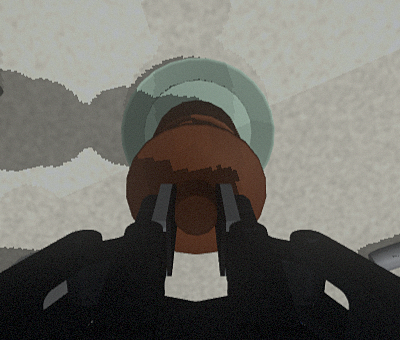

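Lid level, its centre column (crop 196) in line with the saucer (crop 197). Lowering it.

Request:
drive_tool:
  commands:
    - {"tx":-0.001,"ty":0,"tz":0.03,"wx":0,"wy":0,"wz":0,"gripper":-1}
    - {"tx":-0.001,"ty":0,"tz":0.045,"wx":0,"wy":0,"wz":0,"gripper":-1}
    - {"tx":-0.001,"ty":0,"tz":0.055,"wx":0,"wy":0,"wz":0,"gripper":-1}
    - {"tx":-0.001,"ty":0,"tz":0.06,"wx":0,"wy":0,"wz":0,"gripper":-1}
    - {"tx":-0.001,"ty":0,"tz":0.064,"wx":0,"wy":0,"wz":0,"gripper":-1}
    - {"tx":-0.001,"ty":0,"tz":0.067,"wx":0,"wy":0,"wz":0,"gripper":-1}
    - {"tx":-0.001,"ty":0,"tz":0.067,"wx":0,"wy":0,"wz":0,"gripper":-1}
    - {"tx":-0.001,"ty":0,"tz":0.067,"wx":0,"wy":0,"wz":0,"gripper":-1}

```text
time: 10.52
eef_pos: [0.6223, -0.2124, 0.0843]
tool_rot: [0.461, 3.107, -0.0]
force: [0.4, -0.6, -0.8]
finger_gap: 0.017
finger_force: 58.9
```

Request:
drive_tool:
  commands:
    - {"tx":0,"ty":0,"tz":0.001,"wx":0,"wy":0,"wz":0,"gripper":-1}
    - {"tx":0,"ty":0,"tz":0.002,"wx":0,"wy":0,"wz":0,"gripper":-1}
    - {"tx":0,"ty":0,"tz":0.0025,"wx":0,"wy":0,"wz":0,"gripper":-1}
    - {"tx":0,"ty":0,"tz":0.0025,"wx":0,"wy":0,"wz":0,"gripper":-1}

```text
time: 10.85
eef_pos: [0.6222, -0.2125, 0.0823]
tool_rot: [0.462, 3.107, -0.0]
force: [-1.0, -0.0, 3.5]
finger_gap: 0.0174
finger_force: 59.4
```

Contact at exactly the seated height. Releasing and rising.

Request:
drive_tool:
  commands:
    - {"tx":0,"ty":0,"tz":0,"wx":0,"wy":0,"wz":0,"gripper":1}
    - {"tx":0,"ty":0,"tz":0,"wx":0,"wy":0,"wz":0,"gripper":1}
    - {"tx":0,"ty":0,"tz":0,"wx":0,"wy":0,"wz":0,"gripper":1}
    - {"tx":0,"ty":0,"tz":0,"wx":0,"wy":0,"wz":0,"gripper":1}
    - {"tx":0,"ty":0,"tz":-0.03,"wx":0,"wy":0,"wz":0,"gripper":1}
    - {"tx":0,"ty":0,"tz":-0.07,"wx":0,"wy":0,"wz":0,"gripper":1}
    - {"tx":0,"ty":0,"tz":-0.12,"wx":0,"wy":0,"wz":0,"gripper":1}
    - {"tx":0,"ty":0,"tz":-0.15,"wx":0,"wy":0,"wz":0,"gripper":1}

```text
time: 11.52
eef_pos: [0.6226, -0.213, 0.2056]
tool_rot: [0.462, 3.105, -0.001]
force: [1.0, -0.4, 0.5]
finger_gap: 0.0852
finger_force: 0.0
```

```bash
python3 -c "
from h import *
d=grab('wrist','w7'); go([.454,.0115,.18],122.1)
b=blob(d,proj(d,(.622,-.212,.07)),brown,100); print(b.min(0),b.max(0),fitc(onplane(d,b,.076),33.5))
g=blob(d,proj(d,(.6217,-.21,.014)),lambda h,s,v:green(h,s,v)|brown(h,s,v),150); print('saucer',fitc(onplane(d,g[g[:,1]<235],.014),61))
s=grab('scene'); print(proj(s,(.622,-.212,.05)));cv2.imwrite('pics/s7c.png',cv2.resize(s['frame'][190:320,200:340,::-1],None,fx=4,fy=4))
"
```

```text
t 11.5667 pos [ 0.6243 -0.2138  0.2099] yaw 73.1 gap 0.0854 | shares t [0.286  0.2074 0.035 ] w [-0.004  0.011 -1.089] rows 6.8
[276 147] [356 228] (array([ 620. , -213.7]), np.float64(0.7))
saucer (array([ 621.1, -212. ]), np.float64(0.4))
(np.float64(268.156861497205), np.float64(268.8930014351133))
```

View pics/s7c.png

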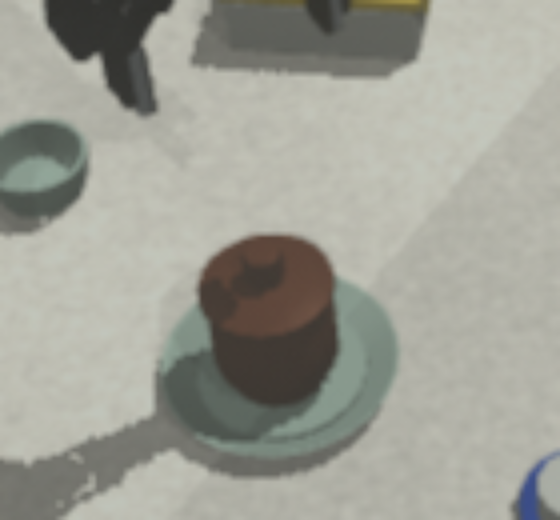

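The lid is seated level on the pot, in the middle of the saucer (crop (267,290)). On to the large tub.

Request:
drive_tool:
  commands:
    - {"tx":0.286,"ty":0.207,"tz":0.035,"wx":0,"wy":0,"wz":-1,"gripper":1}
    - {"tx":0.286,"ty":0.207,"tz":0.035,"wx":0,"wy":0,"wz":-1,"gripper":1}
    - {"tx":0.286,"ty":0.207,"tz":0.035,"wx":0,"wy":0,"wz":-1,"gripper":1}
    - {"tx":0.286,"ty":0.207,"tz":0.035,"wx":0,"wy":0,"wz":-1,"gripper":1}
    - {"tx":0.286,"ty":0.207,"tz":0.035,"wx":0,"wy":0,"wz":-1,"gripper":1}
    - {"tx":0.286,"ty":0.207,"tz":0.035,"wx":0,"wy":0,"wz":-1,"gripper":1}
    - {"tx":0.286,"ty":0.207,"tz":0.035,"wx":0,"wy":0,"wz":-1,"gripper":1}
    - {"tx":0.286,"ty":0.207,"tz":0.035,"wx":0,"wy":0,"wz":-1,"gripper":1}

```text
time: 12.28
eef_pos: [0.4471, 0.0178, 0.1725]
tool_rot: [0.777, -3.041, -0.004]
force: [1.0, 0.2, 0.3]
finger_gap: 0.0853
finger_force: 0.0
```

```bash
python3 -c "
from h import *
d=grab('wrist','w8'); 
b=blob(d,proj(d,(.454,.0115,.052)),yel,150); print(b.min(0),b.max(0)); r=rect(onplane(d,b,.052)); print(r)
go([*(r[0]/1000),.1],r[3]+90)
"
```

```text
[258 116] [348 271]
(array([452.4,   9.6]), 127.3, 65.1, 32.1)
t 12.3333 pos [0.4491 0.0154 0.1731] yaw 118.4 gap 0.0853 | shares t [-0.0002 -0.0086  0.0914] w [ 0.002 -0.001 -0.081] rows 1.8
```

Request:
drive_tool:
  commands:
    - {"tx":0,"ty":-0.003,"tz":0.03,"wx":0,"wy":0,"wz":-0.08,"gripper":1}
    - {"tx":0,"ty":-0.003,"tz":0.06,"wx":0,"wy":0,"wz":-0.08,"gripper":1}
    - {"tx":0,"ty":-0.003,"tz":0.08,"wx":0,"wy":0,"wz":-0.08,"gripper":1}
    - {"tx":0,"ty":-0.003,"tz":0.08,"wx":0,"wy":0,"wz":-0.08,"gripper":1}
    - {"tx":0,"ty":-0.003,"tz":0.08,"wx":0,"wy":0,"wz":-0.08,"gripper":1}
    - {"tx":0,"ty":-0.003,"tz":0.08,"wx":0,"wy":0,"wz":-0.08,"gripper":1}

```text
time: 12.83
eef_pos: [0.453, 0.0101, 0.1106]
tool_rot: [-0.856, 3.022, -0.001]
force: [0.1, -0.6, 0.6]
finger_gap: 0.0853
finger_force: 0.0
```

```bash
python3 -c "
from h import *
go([.453,.0105,.010],122.1)
"
```

```text
t 12.8333 pos [0.453  0.0101 0.1106] yaw 121.6 gap 0.0853 | shares t [-0.0002  0.0006  0.1258] w [-0.001  0.001 -0.01 ] rows 2.4
```

Request:
drive_tool:
  commands:
    - {"tx":0,"ty":0,"tz":0.04,"wx":0,"wy":0,"wz":-0.01,"gripper":1}
    - {"tx":0,"ty":0,"tz":0.08,"wx":0,"wy":0,"wz":-0.01,"gripper":1}
    - {"tx":0,"ty":0,"tz":0.11,"wx":0,"wy":0,"wz":-0.01,"gripper":1}
    - {"tx":0,"ty":0,"tz":0.125,"wx":0,"wy":0,"wz":-0.01,"gripper":1}
    - {"tx":0,"ty":0,"tz":0.125,"wx":0,"wy":0,"wz":-0.01,"gripper":1}
    - {"tx":0,"ty":0,"tz":0.125,"wx":0,"wy":0,"wz":-0.01,"gripper":1}

```text
time: 13.33
eef_pos: [0.453, 0.0104, 0.0106]
tool_rot: [-0.87, 3.019, -0.0]
force: [0.1, -0.2, 1.1]
finger_gap: 0.0853
finger_force: 0.0
```

Request:
drive_tool:
  commands:
    - {"tx":0,"ty":0,"tz":0,"wx":0,"wy":0,"wz":0,"gripper":-1}
    - {"tx":0,"ty":0,"tz":0,"wx":0,"wy":0,"wz":0,"gripper":-1}
    - {"tx":0,"ty":0,"tz":0,"wx":0,"wy":0,"wz":0,"gripper":-1}
    - {"tx":0,"ty":0,"tz":0,"wx":0,"wy":0,"wz":0,"gripper":-1}
    - {"tx":0,"ty":0,"tz":0,"wx":0,"wy":0,"wz":0,"gripper":-1}
    - {"tx":0,"ty":0,"tz":0,"wx":0,"wy":0,"wz":0,"gripper":-1}

```text
time: 13.83
eef_pos: [0.4537, 0.0108, 0.0117]
tool_rot: [-0.869, 3.016, 0.001]
force: [-2.7, 0.6, 6.2]
finger_gap: 0.0652
finger_force: 64.7
```

Request:
drive_tool:
  commands:
    - {"tx":0,"ty":0,"tz":-0.03,"wx":0,"wy":0,"wz":0,"gripper":-1}
    - {"tx":0,"ty":0,"tz":-0.07,"wx":0,"wy":0,"wz":0,"gripper":-1}
    - {"tx":0,"ty":0,"tz":-0.11,"wx":0,"wy":0,"wz":0,"gripper":-1}
    - {"tx":0,"ty":0,"tz":-0.13,"wx":0,"wy":0,"wz":0,"gripper":-1}
    - {"tx":0,"ty":0,"tz":-0.13,"wx":0,"wy":0,"wz":0,"gripper":-1}
    - {"tx":0,"ty":0,"tz":-0.13,"wx":0,"wy":0,"wz":0,"gripper":-1}

```text
time: 14.33
eef_pos: [0.4531, 0.0108, 0.1152]
tool_rot: [-0.869, 3.015, 0.001]
force: [-0.4, -0.2, -3.1]
finger_gap: 0.065
finger_force: 68.4
```

```bash
python3 -c "
from h import *
go([.6301,.179,.117],65.1)
"
```

```text
t 14.3333 pos [0.4531 0.0108 0.1152] yaw 122.2 gap 0.065 | shares t [-0.2992  0.0603 -0.0013] w [0.002 0.004 1.268] rows 8.0
```

Request:
drive_tool:
  commands:
    - {"tx":-0.299,"ty":0.06,"tz":0,"wx":0,"wy":0,"wz":1,"gripper":-1}
    - {"tx":-0.299,"ty":0.06,"tz":0,"wx":0,"wy":0,"wz":1,"gripper":-1}
    - {"tx":-0.299,"ty":0.06,"tz":0,"wx":0,"wy":0,"wz":1,"gripper":-1}
    - {"tx":-0.299,"ty":0.06,"tz":0,"wx":0,"wy":0,"wz":1,"gripper":-1}
    - {"tx":-0.299,"ty":0.06,"tz":0,"wx":0,"wy":0,"wz":1,"gripper":-1}
    - {"tx":-0.299,"ty":0.06,"tz":0,"wx":0,"wy":0,"wz":1,"gripper":-1}
    - {"tx":-0.299,"ty":0.06,"tz":0,"wx":0,"wy":0,"wz":1,"gripper":-1}
    - {"tx":-0.299,"ty":0.06,"tz":0,"wx":0,"wy":0,"wz":1,"gripper":-1}

```text
time: 15.0
eef_pos: [0.6289, 0.1801, 0.1108]
tool_rot: [-0.35, -3.119, 0.004]
force: [-1.1, -1.9, -3.3]
finger_gap: 0.0651
finger_force: 68.3
```

```bash
python3 -c "
from h import *
go([.6301,.179,.117],65.1)
"
```

```text
t 15.0 pos [0.6289 0.1801 0.1108] yaw 77.2 gap 0.0651 | shares t [-0.0018 -0.0011 -0.0078] w [-0.004 -0.003  0.269] rows 1.7
```

Request:
drive_tool:
  commands:
    - {"tx":0,"ty":0,"tz":0,"wx":0,"wy":0,"wz":0.13,"gripper":-1}
    - {"tx":0,"ty":0,"tz":0,"wx":0,"wy":0,"wz":0.268,"gripper":-1}
    - {"tx":0,"ty":0,"tz":0,"wx":0,"wy":0,"wz":0.268,"gripper":-1}
    - {"tx":0,"ty":0,"tz":0,"wx":0,"wy":0,"wz":0.268,"gripper":-1}
    - {"tx":0,"ty":0,"tz":0,"wx":0,"wy":0,"wz":0.268,"gripper":-1}
    - {"tx":0,"ty":0,"tz":0,"wx":0,"wy":0,"wz":0.268,"gripper":-1}

```text
time: 15.5
eef_pos: [0.629, 0.1781, 0.1137]
tool_rot: [-0.673, -3.068, -0.0]
force: [0.9, 0.0, -2.4]
finger_gap: 0.0652
finger_force: 68.3
```

```bash
python3 -c "
from h import *
d=grab('wrist','w9')
s=manip.read_state();p=s['eef_pos']; a=np.radians(-24.9); L=np.array([np.cos(a),np.sin(a),0]);W=np.array([-L[1],L[0],0])
go([.6301,.179,.024],65.1)
for nm,c,z,l,w in [('board',[.6301,.179],.012,.09,.055),('tub',p[:2],p[2]-.0117+.052,.0625,.033)]:
  print(nm,[np.round(proj(d,np.array([*c,z])+i*l*L+j*w*W)).astype(int).tolist() for i,j in ((1,1),(1,-1),(-1,-1),(-1,1))])
"
```

```text
t 15.55 pos [0.6291 0.1781 0.1138] yaw 65.2 gap 0.0653 | shares t [-0.0007  0.0015  0.1123] w [ 0.    -0.     0.002] rows 2.2
board [[387, 309], [252, 308], [239, 74], [402, 74]]
tub [[404, 450], [236, 450], [211, 124], [434, 124]]
```

View pics/w9.png

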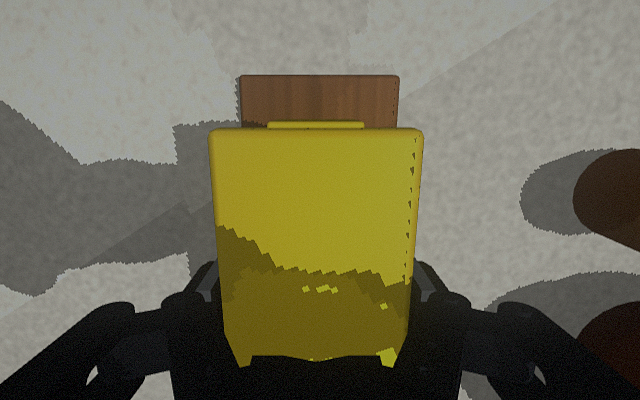

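Wrist view: the tub (edges at u 209–424) is square with the board (edges at u 240–399). Only a millimetre of correction is needed before lowering.

Request:
drive_tool:
  commands:
    - {"tx":0.0006,"ty":0.0023,"tz":0.04,"wx":0,"wy":0,"wz":0,"gripper":-1}
    - {"tx":0.0006,"ty":0.0023,"tz":0.075,"wx":0,"wy":0,"wz":0,"gripper":-1}
    - {"tx":0.0006,"ty":0.0023,"tz":0.095,"wx":0,"wy":0,"wz":0,"gripper":-1}
    - {"tx":0.0006,"ty":0.0023,"tz":0.105,"wx":0,"wy":0,"wz":0,"gripper":-1}
    - {"tx":0.0006,"ty":0.0023,"tz":0.11,"wx":0,"wy":0,"wz":0,"gripper":-1}
    - {"tx":0.0006,"ty":0.0023,"tz":0.112,"wx":0,"wy":0,"wz":0,"gripper":-1}
    - {"tx":0.0006,"ty":0.0023,"tz":0.112,"wx":0,"wy":0,"wz":0,"gripper":-1}

```text
time: 16.13
eef_pos: [0.6302, 0.1804, 0.0251]
tool_rot: [0.677, 3.067, 0.001]
force: [-0.8, 0.3, -1.9]
finger_gap: 0.0652
finger_force: 68.2
```

Request:
drive_tool:
  commands:
    - {"tx":0,"ty":0,"tz":0.001,"wx":0,"wy":0,"wz":0,"gripper":-1}
    - {"tx":0,"ty":0,"tz":0.0015,"wx":0,"wy":0,"wz":0,"gripper":-1}
    - {"tx":0,"ty":0,"tz":0.0015,"wx":0,"wy":0,"wz":0,"gripper":-1}

```text
time: 16.38
eef_pos: [0.6301, 0.1805, 0.0238]
tool_rot: [0.677, 3.067, 0.001]
force: [0.1, 1.2, -0.3]
finger_gap: 0.0652
finger_force: 68.4
```

Request:
drive_tool:
  commands:
    - {"tx":0,"ty":0,"tz":0.0005,"wx":0,"wy":0,"wz":0,"gripper":-1}
    - {"tx":0,"ty":0,"tz":0.0005,"wx":0,"wy":0,"wz":0,"gripper":1}
    - {"tx":0,"ty":0,"tz":0.0005,"wx":0,"wy":0,"wz":0,"gripper":1}
    - {"tx":0,"ty":0,"tz":0.0005,"wx":0,"wy":0,"wz":0,"gripper":1}
    - {"tx":0,"ty":0,"tz":0.0005,"wx":0,"wy":0,"wz":0,"gripper":1}
    - {"tx":0,"ty":0,"tz":-0.03,"wx":0,"wy":0,"wz":0,"gripper":1}
    - {"tx":0,"ty":0,"tz":-0.07,"wx":0,"wy":0,"wz":0,"gripper":1}
    - {"tx":0,"ty":0,"tz":-0.12,"wx":0,"wy":0,"wz":0,"gripper":1}

```text
time: 17.05
eef_pos: [0.628, 0.1798, 0.1179]
tool_rot: [-0.677, -3.064, 0.004]
force: [0.2, 0.3, 0.2]
finger_gap: 0.0851
finger_force: 0.0
```

Request:
drive_tool:
  commands:
    - {"tx":0,"ty":0,"tz":-0.05,"wx":0,"wy":0,"wz":0,"gripper":1}
    - {"tx":0,"ty":0,"tz":-0.1,"wx":0,"wy":0,"wz":0,"gripper":1}
    - {"tx":0,"ty":0,"tz":-0.14,"wx":0,"wy":0,"wz":0,"gripper":1}
    - {"tx":0,"ty":0,"tz":-0.14,"wx":0,"wy":0,"wz":0,"gripper":1}
    - {"tx":0,"ty":0,"tz":-0.14,"wx":0,"wy":0,"wz":0,"gripper":1}
    - {"tx":0,"ty":0,"tz":-0.14,"wx":0,"wy":0,"wz":0,"gripper":1}

```text
time: 17.55
eef_pos: [0.6293, 0.1803, 0.2304]
tool_rot: [-0.677, -3.067, 0.0]
force: [0.6, 0.6, -0.5]
finger_gap: 0.0856
finger_force: 0.0
```

```bash
python3 -c "
from h import *
d=grab('wrist','w10')
b=blob(d,proj(d,(.63,.18,.064)),yel,150); print(b.min(0),b.max(0),rect(onplane(d,b,.064)))
w=blob(d,proj(d,(.63,.18,.06)),lambda h,s,v:brown(h,s,v)|yel(h,s,v)|((h>3)&(h<20)&(s>60)),190); print('board',w.min(0),w.max(0),rect(onplane(d,w,.012)))
go([.5066,-.3788,.18],96.5)
"
```

```text
[280 113] [353 248] (array([629.6, 178.7]), 127.9, 65.5, -24.9)
board [262  87] [369 250] (array([629.3, 178.1]), 177.1, 109.4, -24.9)
t 17.6 pos [0.629  0.1803 0.2297] yaw 65.1 gap 0.0853 | shares t [-0.1556 -0.6982  0.0628] w [-0.001 -0.002 -0.698] rows 13.8
```

View pics/w10.png

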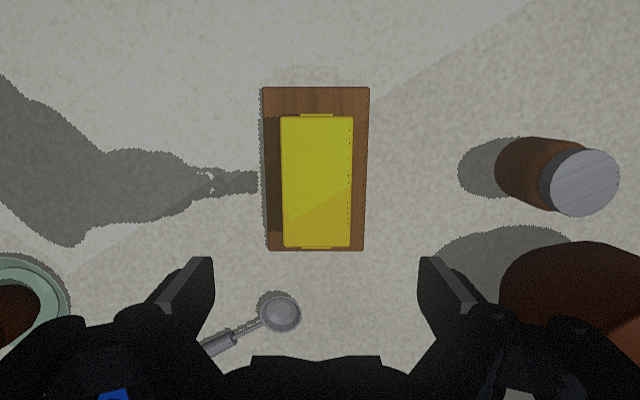

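Large tub sits centred and aligned on the board (tub (317,180), board (316,169); fitted centres 0.7 mm apart, same angle). Next the small tub.

Request:
drive_tool:
  commands:
    - {"tx":-0.155,"ty":-0.698,"tz":0.062,"wx":0,"wy":0,"wz":-0.7,"gripper":1}
    - {"tx":-0.155,"ty":-0.698,"tz":0.062,"wx":0,"wy":0,"wz":-0.7,"gripper":1}
    - {"tx":-0.155,"ty":-0.698,"tz":0.062,"wx":0,"wy":0,"wz":-0.7,"gripper":1}
    - {"tx":-0.155,"ty":-0.698,"tz":0.062,"wx":0,"wy":0,"wz":-0.7,"gripper":1}
    - {"tx":-0.155,"ty":-0.698,"tz":0.062,"wx":0,"wy":0,"wz":-0.7,"gripper":1}
    - {"tx":-0.155,"ty":-0.698,"tz":0.062,"wx":0,"wy":0,"wz":-0.7,"gripper":1}
    - {"tx":-0.155,"ty":-0.698,"tz":0.062,"wx":0,"wy":0,"wz":-0.7,"gripper":1}
    - {"tx":-0.155,"ty":-0.698,"tz":0.062,"wx":0,"wy":0,"wz":-0.7,"gripper":1}

```text
time: 18.27
eef_pos: [0.5568, -0.1457, 0.2007]
tool_rot: [0.181, -3.134, -0.001]
force: [0.8, -0.3, -0.8]
finger_gap: 0.0852
finger_force: 0.0
```

```bash
python3 -c "
from h import *
go([.5066,-.3788,.18],96.5)
"
```

```text
t 18.2667 pos [ 0.5568 -0.1457  0.2007] yaw 96.6 gap 0.0852 | shares t [ 0.0958 -0.2823  0.0259] w [ 0.001 -0.003  0.002] rows 5.7
```

Request:
drive_tool:
  commands:
    - {"tx":0.096,"ty":-0.282,"tz":0.026,"wx":0,"wy":0,"wz":0,"gripper":1}
    - {"tx":0.096,"ty":-0.282,"tz":0.026,"wx":0,"wy":0,"wz":0,"gripper":1}
    - {"tx":0.096,"ty":-0.282,"tz":0.026,"wx":0,"wy":0,"wz":0,"gripper":1}
    - {"tx":0.096,"ty":-0.282,"tz":0.026,"wx":0,"wy":0,"wz":0,"gripper":1}
    - {"tx":0.096,"ty":-0.282,"tz":0.026,"wx":0,"wy":0,"wz":0,"gripper":1}
    - {"tx":0.096,"ty":-0.282,"tz":0.026,"wx":0,"wy":0,"wz":0,"gripper":1}
    - {"tx":0.096,"ty":-0.282,"tz":0.026,"wx":0,"wy":0,"wz":0,"gripper":1}
    - {"tx":0.096,"ty":-0.282,"tz":0.026,"wx":0,"wy":0,"wz":0,"gripper":1}

```text
time: 18.93
eef_pos: [0.5058, -0.379, 0.1796]
tool_rot: [0.173, -3.133, -0.001]
force: [1.2, 0.9, -0.8]
finger_gap: 0.0856
finger_force: 0.0
```

```bash
python3 -c "
from h import *
d=grab('wrist','w11')
b=blob(d,proj(d,(.5066,-.3788,.042)),yel,150); r=rect(onplane(d,b,.042)); print(b.min(0),b.max(0),r)
go([.5066,-.3788,.18],96.5); go([r[0][0]/1000,r[0][1]/1000,.008],r[3]+90)
"
```

```text
[279 135] [348 241] (array([ 504.7, -382.6]), 92.2, 57.1, 6.7)
t 18.9833 pos [ 0.5071 -0.377   0.1798] yaw 96.5 gap 0.0858 | shares t [ 0.0009 -0.0022 -0.0002] w [ 0.002 -0.003  0.   ] rows 0.0
t 18.9833 pos [ 0.5071 -0.377   0.1798] yaw 96.5 gap 0.0858 | shares t [ 0.0033 -0.0069  0.2148] w [ 0.002 -0.003 -0.004] rows 4.1
```

Request:
drive_tool:
  commands:
    - {"tx":0.001,"ty":-0.0014,"tz":0.05,"wx":0,"wy":0,"wz":0,"gripper":1}
    - {"tx":0.001,"ty":-0.0014,"tz":0.1,"wx":0,"wy":0,"wz":0,"gripper":1}
    - {"tx":0.001,"ty":-0.0014,"tz":0.15,"wx":0,"wy":0,"wz":0,"gripper":1}
    - {"tx":0.001,"ty":-0.0014,"tz":0.19,"wx":0,"wy":0,"wz":0,"gripper":1}
    - {"tx":0.001,"ty":-0.0014,"tz":0.214,"wx":0,"wy":0,"wz":0,"gripper":1}
    - {"tx":0.001,"ty":-0.0014,"tz":0.214,"wx":0,"wy":0,"wz":0,"gripper":1}
    - {"tx":0.001,"ty":-0.0014,"tz":0.214,"wx":0,"wy":0,"wz":0,"gripper":1}

```text
time: 19.57
eef_pos: [0.5074, -0.3763, 0.0094]
tool_rot: [0.184, -3.134, -0.003]
force: [0.4, 1.0, 0.6]
finger_gap: 0.0854
finger_force: 0.0
```

Request:
drive_tool:
  commands:
    - {"tx":0,"ty":0,"tz":0,"wx":0,"wy":0,"wz":0,"gripper":-1}
    - {"tx":0,"ty":0,"tz":0,"wx":0,"wy":0,"wz":0,"gripper":-1}
    - {"tx":0,"ty":0,"tz":0,"wx":0,"wy":0,"wz":0,"gripper":-1}
    - {"tx":0,"ty":0,"tz":0,"wx":0,"wy":0,"wz":0,"gripper":-1}
    - {"tx":0,"ty":0,"tz":0,"wx":0,"wy":0,"wz":0,"gripper":-1}
    - {"tx":0,"ty":0,"tz":0,"wx":0,"wy":0,"wz":0,"gripper":-1}
    - {"tx":0,"ty":0,"tz":0,"wx":0,"wy":0,"wz":0,"gripper":-1}

```text
time: 20.15
eef_pos: [0.5088, -0.3788, 0.0126]
tool_rot: [-0.181, 3.133, -0.002]
force: [-0.1, 2.0, 6.8]
finger_gap: 0.0571
finger_force: 64.3
```

Request:
drive_tool:
  commands:
    - {"tx":0,"ty":0,"tz":-0.03,"wx":0,"wy":0,"wz":0,"gripper":-1}
    - {"tx":0,"ty":0,"tz":-0.07,"wx":0,"wy":0,"wz":0,"gripper":-1}
    - {"tx":0,"ty":0,"tz":-0.12,"wx":0,"wy":0,"wz":0,"gripper":-1}
    - {"tx":0,"ty":0,"tz":-0.17,"wx":0,"wy":0,"wz":0,"gripper":-1}
    - {"tx":0,"ty":0,"tz":-0.2,"wx":0,"wy":0,"wz":0,"gripper":-1}
    - {"tx":0,"ty":0,"tz":-0.2,"wx":0,"wy":0,"wz":0,"gripper":-1}
    - {"tx":0,"ty":0,"tz":-0.2,"wx":0,"wy":0,"wz":0,"gripper":-1}

```text
time: 20.73
eef_pos: [0.5082, -0.3787, 0.1727]
tool_rot: [-0.181, 3.132, -0.003]
force: [0.3, 0.5, -3.3]
finger_gap: 0.0567
finger_force: 65.1
```

```bash
python3 -c "
from h import *
go([.63,.180,.168],65.1)
"
```

```text
t 20.7333 pos [ 0.5082 -0.3787  0.1727] yaw 96.6 gap 0.0567 | shares t [-0.2315  0.6763  0.0055] w [-0.001  0.006  0.7  ] rows 13.7
```

Request:
drive_tool:
  commands:
    - {"tx":-0.231,"ty":0.676,"tz":0,"wx":0,"wy":0,"wz":0.7,"gripper":-1}
    - {"tx":-0.231,"ty":0.676,"tz":0,"wx":0,"wy":0,"wz":0.7,"gripper":-1}
    - {"tx":-0.231,"ty":0.676,"tz":0,"wx":0,"wy":0,"wz":0.7,"gripper":-1}
    - {"tx":-0.231,"ty":0.676,"tz":0,"wx":0,"wy":0,"wz":0.7,"gripper":-1}
    - {"tx":-0.231,"ty":0.676,"tz":0,"wx":0,"wy":0,"wz":0.7,"gripper":-1}
    - {"tx":-0.231,"ty":0.676,"tz":0,"wx":0,"wy":0,"wz":0.7,"gripper":-1}
    - {"tx":-0.231,"ty":0.676,"tz":0,"wx":0,"wy":0,"wz":0.7,"gripper":-1}
    - {"tx":-0.231,"ty":0.676,"tz":0,"wx":0,"wy":0,"wz":0.7,"gripper":-1}

```text
time: 21.4
eef_pos: [0.5749, -0.0622, 0.1691]
tool_rot: [-0.677, -3.066, 0.0]
force: [2.2, -0.4, -1.5]
finger_gap: 0.0568
finger_force: 65.0
```

```bash
python3 -c "
from h import *
go([.63,.180,.168],65.1)
"
```

```text
t 21.4 pos [ 0.5749 -0.0622  0.1691] yaw 65.1 gap 0.0568 | shares t [0.065  0.3036 0.0013] w [-0.001 -0.002  0.   ] rows 6.0
```

Request:
drive_tool:
  commands:
    - {"tx":0.065,"ty":0.304,"tz":0,"wx":0,"wy":0,"wz":0,"gripper":-1}
    - {"tx":0.065,"ty":0.304,"tz":0,"wx":0,"wy":0,"wz":0,"gripper":-1}
    - {"tx":0.065,"ty":0.304,"tz":0,"wx":0,"wy":0,"wz":0,"gripper":-1}
    - {"tx":0.065,"ty":0.304,"tz":0,"wx":0,"wy":0,"wz":0,"gripper":-1}
    - {"tx":0.065,"ty":0.304,"tz":0,"wx":0,"wy":0,"wz":0,"gripper":-1}
    - {"tx":0.065,"ty":0.304,"tz":0,"wx":0,"wy":0,"wz":0,"gripper":-1}
    - {"tx":0.065,"ty":0.304,"tz":0,"wx":0,"wy":0,"wz":0,"gripper":-1}
    - {"tx":0.065,"ty":0.304,"tz":0,"wx":0,"wy":0,"wz":0,"gripper":-1}

```text
time: 22.07
eef_pos: [0.6298, 0.1816, 0.168]
tool_rot: [-0.668, -3.067, 0.002]
force: [0.6, -1.0, -2.8]
finger_gap: 0.057
finger_force: 65.1
```

```bash
python3 -c "
from h import *
d=grab('wrist','w12')
s=manip.read_state();p=s['eef_pos']; a=np.radians(-24.9); L=np.array([np.cos(a),np.sin(a),0]);W=np.array([-L[1],L[0],0])
go([.63,.18,.076],65.1)
for nm,c,z,l,w in [('large',[.6296,.1787],.064,.0625,.033),('small',p[:2],p[2]-.0126+.042,.045,.029)]:
  print(nm,[np.round(proj(d,np.array([*c,z])+i*l*L+j*w*W)).astype(int).tolist() for i,j in ((1,1),(1,-1),(-1,-1),(-1,1))])
"
```

```text
t 22.1167 pos [0.6301 0.1785 0.1685] yaw 65.2 gap 0.0571 | shares t [0.0007 0.0019 0.1156] w [-0.003 -0.002  0.003] rows 2.2
large [[356, 278], [273, 277], [268, 116], [362, 117]]
small [[384, 396], [242, 395], [228, 179], [399, 180]]
```

View pics/w12.png

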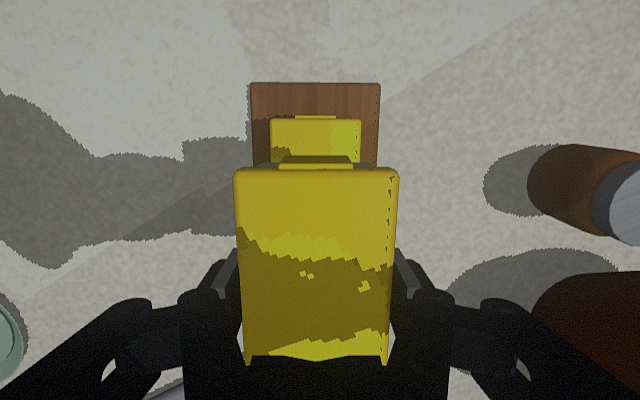

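Wrist view: small tub (edges at u 233–399) over the large one (270–361), aligned, sitting about 3 mm along in the hand. I'll correct along the length while lowering.

Request:
drive_tool:
  commands:
    - {"tx":-0.0038,"ty":0,"tz":0.04,"wx":0,"wy":0,"wz":0,"gripper":-1}
    - {"tx":-0.0038,"ty":0,"tz":0.075,"wx":0,"wy":0,"wz":0,"gripper":-1}
    - {"tx":-0.0038,"ty":0,"tz":0.095,"wx":0,"wy":0,"wz":0,"gripper":-1}
    - {"tx":-0.0038,"ty":0,"tz":0.105,"wx":0,"wy":0,"wz":0,"gripper":-1}
    - {"tx":-0.0038,"ty":0,"tz":0.11,"wx":0,"wy":0,"wz":0,"gripper":-1}
    - {"tx":-0.0038,"ty":0,"tz":0.111,"wx":0,"wy":0,"wz":0,"gripper":-1}
    - {"tx":-0.0038,"ty":0,"tz":0.111,"wx":0,"wy":0,"wz":0,"gripper":-1}
    - {"tx":-0.0038,"ty":0,"tz":0.111,"wx":0,"wy":0,"wz":0,"gripper":-1}

```text
time: 22.78
eef_pos: [0.6346, 0.1765, 0.0828]
tool_rot: [0.678, 3.066, 0.002]
force: [0.2, -0.4, -2.2]
finger_gap: 0.057
finger_force: 65.1
```

```bash
python3 -c "
from h import *
go([.6328,.1792,.0766],65.1); print(manip.read_state()['force'])
"
```

```text
t 22.7833 pos [0.6346 0.1765 0.0828] yaw 65.1 gap 0.057 | shares t [0.0034 0.0022 0.0078] w [ 0.002  0.002 -0.001] rows 0.2
[ 0.20891302 -0.42081959 -2.21359132]
```

Request:
drive_tool:
  commands:
    - {"tx":0.0034,"ty":0.0022,"tz":0.003,"wx":0,"wy":0,"wz":0,"gripper":-1}
    - {"tx":0.0034,"ty":0.0022,"tz":0.005,"wx":0,"wy":0,"wz":0,"gripper":-1}
    - {"tx":0.0034,"ty":0.0022,"tz":0.006,"wx":0,"wy":0,"wz":0,"gripper":-1}
    - {"tx":0.0034,"ty":0.0022,"tz":0.006,"wx":0,"wy":0,"wz":0,"gripper":-1}
    - {"tx":0.0034,"ty":0.0022,"tz":0.006,"wx":0,"wy":0,"wz":0,"gripper":-1}
    - {"tx":0.0034,"ty":0.0022,"tz":0.006,"wx":0,"wy":0,"wz":0,"gripper":-1}

```text
time: 23.28
eef_pos: [0.6321, 0.1793, 0.0767]
tool_rot: [0.677, 3.068, -0.0]
force: [0.5, -0.1, -2.0]
finger_gap: 0.0563
finger_force: 65.1
```

```bash
python3 -c "
from h import *
go([.6328,.1792,.0766],65.1); print(manip.read_state()['force'])
"
```

```text
t 23.2833 pos [0.6321 0.1793 0.0767] yaw 65.1 gap 0.0563 | shares t [-0.0008  0.0003  0.0002] w [-0.  0. -0.] rows 0.0
[ 0.48613352 -0.08773465 -2.01031955]
```

Good position; the last bit down until contact.

Request:
drive_tool:
  commands:
    - {"tx":-0.0005,"ty":0,"tz":0.001,"wx":0,"wy":0,"wz":0,"gripper":-1}
    - {"tx":-0.0005,"ty":0,"tz":0.0015,"wx":0,"wy":0,"wz":0,"gripper":-1}
    - {"tx":-0.0005,"ty":0,"tz":0.0015,"wx":0,"wy":0,"wz":0,"gripper":-1}
    - {"tx":-0.0005,"ty":0,"tz":0.0015,"wx":0,"wy":0,"wz":0,"gripper":-1}

```text
time: 23.62
eef_pos: [0.6325, 0.1793, 0.0766]
tool_rot: [-0.677, -3.068, -0.001]
force: [-4.5, 0.9, 8.9]
finger_gap: 0.057
finger_force: 66.2
```

Request:
drive_tool:
  commands:
    - {"tx":0,"ty":0,"tz":-0.001,"wx":0,"wy":0,"wz":0,"gripper":-1}
    - {"tx":0,"ty":0,"tz":-0.001,"wx":0,"wy":0,"wz":0,"gripper":1}
    - {"tx":0,"ty":0,"tz":-0.001,"wx":0,"wy":0,"wz":0,"gripper":1}
    - {"tx":0,"ty":0,"tz":-0.001,"wx":0,"wy":0,"wz":0,"gripper":1}
    - {"tx":0,"ty":0,"tz":-0.001,"wx":0,"wy":0,"wz":0,"gripper":1}
    - {"tx":0,"ty":0,"tz":-0.03,"wx":0,"wy":0,"wz":0,"gripper":1}
    - {"tx":0,"ty":0,"tz":-0.07,"wx":0,"wy":0,"wz":0,"gripper":1}
    - {"tx":0,"ty":0,"tz":-0.12,"wx":0,"wy":0,"wz":0,"gripper":1}

```text
time: 24.28
eef_pos: [0.631, 0.1788, 0.1703]
tool_rot: [-0.677, -3.064, 0.005]
force: [1.4, 0.6, 0.4]
finger_gap: 0.0853
finger_force: 0.0
```

Request:
drive_tool:
  commands:
    - {"tx":0,"ty":0,"tz":-0.05,"wx":0,"wy":0,"wz":0,"gripper":1}
    - {"tx":0,"ty":0,"tz":-0.1,"wx":0,"wy":0,"wz":0,"gripper":1}
    - {"tx":0,"ty":0,"tz":-0.1,"wx":0,"wy":0,"wz":0,"gripper":1}
    - {"tx":0,"ty":0,"tz":-0.1,"wx":0,"wy":0,"wz":0,"gripper":1}
    - {"tx":0,"ty":0,"tz":-0.1,"wx":0,"wy":0,"wz":0,"gripper":1}
    - {"tx":0,"ty":0,"tz":-0.1,"wx":0,"wy":0,"wz":0,"gripper":1}

```text
time: 24.78
eef_pos: [0.6317, 0.1792, 0.2499]
tool_rot: [-0.677, -3.066, 0.002]
force: [-0.5, 0.7, -0.2]
finger_gap: 0.0857
finger_force: 0.0
```

```bash
python3 -c "
from h import *
d=grab('wrist','w13')
b=blob(d,proj(d,(.63,.18,.1)),yel,150); print(b.min(0),b.max(0))
a=np.radians(-24.9); L=np.array([np.cos(a),np.sin(a),0]);W=np.array([-L[1],L[0],0])
for nm,z,l,w in [('board',.012,.09,.055),('large',.064,.0625,.033),('small',.106,.045,.029)]:
  print(nm,[np.round(proj(d,np.array([.6296,.1787,z])+i*l*L+j*w*W)).astype(int).tolist() for i,j in ((1,1),(1,-1),(-1,-1),(-1,1))])
go([.4189,-.1958,.18],65.1)
cv2.imwrite('pics/w13c.png',cv2.resize(d['frame'][60:330,220:420,::-1],None,fx=2,fy=2))
"
```

```text
[282 110] [351 238]
board [[362, 243], [271, 243], [264, 84], [368, 84]]
large [[348, 237], [284, 237], [281, 112], [352, 111]]
small [[349, 236], [284, 236], [281, 134], [351, 134]]
t 24.8333 pos [0.6317 0.1792 0.2498] yaw 65.1 gap 0.0854 | shares t [ 0.0438 -0.537   0.0883] w [-0.002 -0.002  0.   ] rows 10.5
```

View pics/w13c.png

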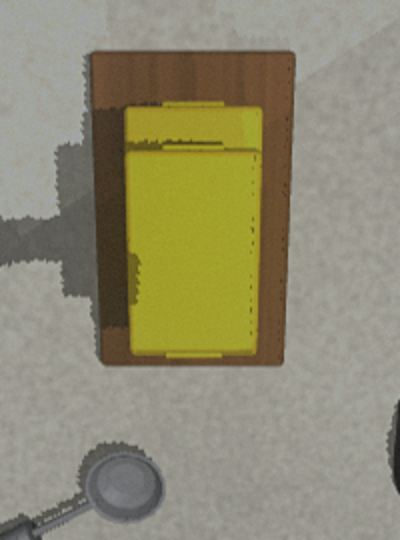

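The small tub is centred and aligned on the large one: far edge at v≈135 and near edge at 236.5, against 134 and 236 expected. Now the dish.

Request:
drive_tool:
  commands:
    - {"tx":0.044,"ty":-0.537,"tz":0.088,"wx":0,"wy":0,"wz":0,"gripper":1}
    - {"tx":0.044,"ty":-0.537,"tz":0.088,"wx":0,"wy":0,"wz":0,"gripper":1}
    - {"tx":0.044,"ty":-0.537,"tz":0.088,"wx":0,"wy":0,"wz":0,"gripper":1}
    - {"tx":0.044,"ty":-0.537,"tz":0.088,"wx":0,"wy":0,"wz":0,"gripper":1}
    - {"tx":0.044,"ty":-0.537,"tz":0.088,"wx":0,"wy":0,"wz":0,"gripper":1}
    - {"tx":0.044,"ty":-0.537,"tz":0.088,"wx":0,"wy":0,"wz":0,"gripper":1}
    - {"tx":0.044,"ty":-0.537,"tz":0.088,"wx":0,"wy":0,"wz":0,"gripper":1}
    - {"tx":0.044,"ty":-0.537,"tz":0.088,"wx":0,"wy":0,"wz":0,"gripper":1}

```text
time: 25.5
eef_pos: [0.4681, -0.1082, 0.1964]
tool_rot: [-0.676, -3.066, 0.0]
force: [-0.1, -0.2, 0.1]
finger_gap: 0.0856
finger_force: 0.0
```

```bash
python3 -c "
from h import *
go([.4189,-.1958,.18],65.1)
"
```

```text
t 25.5 pos [ 0.4681 -0.1082  0.1964] yaw 65.1 gap 0.0856 | shares t [ 0.0097 -0.1252  0.0206] w [-0.001 -0.002  0.   ] rows 2.4
```

Request:
drive_tool:
  commands:
    - {"tx":0.0097,"ty":-0.125,"tz":0.02,"wx":0,"wy":0,"wz":0,"gripper":1}
    - {"tx":0.0097,"ty":-0.125,"tz":0.02,"wx":0,"wy":0,"wz":0,"gripper":1}
    - {"tx":0.0097,"ty":-0.125,"tz":0.02,"wx":0,"wy":0,"wz":0,"gripper":1}
    - {"tx":0.0097,"ty":-0.125,"tz":0.02,"wx":0,"wy":0,"wz":0,"gripper":1}
    - {"tx":0.0097,"ty":-0.125,"tz":0.02,"wx":0,"wy":0,"wz":0,"gripper":1}
    - {"tx":0.0097,"ty":-0.125,"tz":0.02,"wx":0,"wy":0,"wz":0,"gripper":1}
    - {"tx":0.0097,"ty":-0.125,"tz":0.02,"wx":0,"wy":0,"wz":0,"gripper":1}
    - {"tx":0.0097,"ty":-0.125,"tz":0.02,"wx":0,"wy":0,"wz":0,"gripper":1}

```text
time: 26.17
eef_pos: [0.4214, -0.1933, 0.1817]
tool_rot: [-0.674, -3.068, 0.001]
force: [-0.1, -0.3, -0.4]
finger_gap: 0.0852
finger_force: 0.0
```

```bash
python3 -c "
from h import *
d=grab('wrist','w14'); gr=lambda h,s,v:(h>40)&(h<100)&(s>20)&(v>25)
b=blob(d,proj(d,(.4189,-.1958,.02)),gr,90); print(b.min(0),b.max(0),circ(onplane(d,b,.028)))
P=onplane(d,b[b[:,1]>b[:,1].mean()],.028)
for r in (29,30): print(fitc(P,r))
go([.4189,-.1958,.18],65.1)
"
```

```text
[276 152] [344 216] (array([ 417.4, -198.2]), array([57.8, 60.5]))
(array([ 418.1, -198.1]), np.float64(0.7))
(array([ 416.9, -197.6]), np.float64(0.7))
t 26.2167 pos [ 0.4213 -0.1935  0.1817] yaw 65.2 gap 0.085 | shares t [ 0.0015 -0.0039  0.0021] w [-0.001 -0.     0.002] rows 0.1
```

Request:
drive_tool:
  commands:
    - {"tx":0.0019,"ty":-0.0057,"tz":0.05,"wx":0,"wy":0,"wz":0,"gripper":1}
    - {"tx":0.0019,"ty":-0.0057,"tz":0.1,"wx":0,"wy":0,"wz":0,"gripper":1}
    - {"tx":0.0019,"ty":-0.0057,"tz":0.15,"wx":0,"wy":0,"wz":0,"gripper":1}
    - {"tx":0.0019,"ty":-0.0057,"tz":0.19,"wx":0,"wy":0,"wz":0,"gripper":1}
    - {"tx":0.0019,"ty":-0.0057,"tz":0.215,"wx":0,"wy":0,"wz":0,"gripper":1}
    - {"tx":0.0019,"ty":-0.0057,"tz":0.222,"wx":0,"wy":0,"wz":0,"gripper":1}
    - {"tx":0.0019,"ty":-0.0057,"tz":0.222,"wx":0,"wy":0,"wz":0,"gripper":1}
    - {"tx":0.0019,"ty":-0.0057,"tz":0.222,"wx":0,"wy":0,"wz":0,"gripper":1}

```text
time: 26.88
eef_pos: [0.4182, -0.1981, 0.005]
tool_rot: [0.677, 3.067, -0.001]
force: [-0.0, -0.5, 0.6]
finger_gap: 0.0852
finger_force: 0.0
```

```bash
python3 -c "
from h import *
go([.418,-.197,.003],65.1)
"
```

```text
t 26.8833 pos [ 0.4182 -0.1981  0.005 ] yaw 65.1 gap 0.0852 | shares t [0.0007 0.0011 0.0025] w [-0.     0.001  0.   ] rows 0.1
```

Request:
drive_tool:
  commands:
    - {"tx":0.0005,"ty":0.001,"tz":0.0025,"wx":0,"wy":0,"wz":0,"gripper":-1}
    - {"tx":0.0005,"ty":0.001,"tz":0.0025,"wx":0,"wy":0,"wz":0,"gripper":-1}
    - {"tx":0.0005,"ty":0.001,"tz":0.0025,"wx":0,"wy":0,"wz":0,"gripper":-1}
    - {"tx":0.0005,"ty":0.001,"tz":0.0025,"wx":0,"wy":0,"wz":0,"gripper":-1}
    - {"tx":0.0005,"ty":0.001,"tz":0.0025,"wx":0,"wy":0,"wz":0,"gripper":-1}
    - {"tx":0.0005,"ty":0.001,"tz":0.0025,"wx":0,"wy":0,"wz":0,"gripper":-1}
    - {"tx":0.0005,"ty":0.001,"tz":0.0025,"wx":0,"wy":0,"wz":0,"gripper":-1}

```text
time: 27.47
eef_pos: [0.4187, -0.1967, 0.004]
tool_rot: [0.677, 3.066, 0.003]
force: [-5.2, 3.7, 19.8]
finger_gap: 0.0569
finger_force: 59.2
```

Request:
drive_tool:
  commands:
    - {"tx":0,"ty":0,"tz":-0.03,"wx":0,"wy":0,"wz":0,"gripper":-1}
    - {"tx":0,"ty":0,"tz":-0.07,"wx":0,"wy":0,"wz":0,"gripper":-1}
    - {"tx":0,"ty":0,"tz":-0.12,"wx":0,"wy":0,"wz":0,"gripper":-1}
    - {"tx":0,"ty":0,"tz":-0.17,"wx":0,"wy":0,"wz":0,"gripper":-1}
    - {"tx":0,"ty":0,"tz":-0.21,"wx":0,"wy":0,"wz":0,"gripper":-1}
    - {"tx":0,"ty":0,"tz":-0.22,"wx":0,"wy":0,"wz":0,"gripper":-1}
    - {"tx":0,"ty":0,"tz":-0.22,"wx":0,"wy":0,"wz":0,"gripper":-1}

```text
time: 28.05
eef_pos: [0.4193, -0.197, 0.1809]
tool_rot: [0.675, 3.062, 0.005]
force: [-0.2, 0.1, -1.5]
finger_gap: 0.0568
finger_force: 64.1
```

```bash
python3 -c "
from h import *
go([.631,.180,.175],65.1)
d=grab('wrist','w15'); s=manip.read_state(); p=s['eef_pos'];M=R.from_rotvec(s['tool_rot']).as_matrix();print(s['force'])
q=p+M@[.03,0,0]+[0,0,.025]; print('pred rim +x',proj(d,q))
gr=lambda h,s,v:(h>40)&(h<100)&(s>20)&(v>25)
b=blob(d,np.array(proj(d,q))+[0,25],gr,130); print(b.min(0),b.max(0),b[b[:,1]<b[:,1].min()+3][:,0].mean())
"
```

```text
t 28.05 pos [ 0.4193 -0.197   0.1809] yaw 65.1 gap 0.0568 | shares t [-0.0418  0.5388  0.0101] w [0.006 0.006 0.001] rows 10.4
[-0.39992062 -0.16150226 -1.74745571]
pred rim +x (np.float64(320.50004575842803), np.float64(209.19355802991646))
[190 207] [449 362] 314.5
```

The dish is held level (rim edge at (314,207), against 209 expected). Carrying it to the stack.

Request:
drive_tool:
  commands:
    - {"tx":-0.041,"ty":0.539,"tz":0,"wx":0,"wy":0,"wz":0,"gripper":-1}
    - {"tx":-0.041,"ty":0.539,"tz":0,"wx":0,"wy":0,"wz":0,"gripper":-1}
    - {"tx":-0.041,"ty":0.539,"tz":0,"wx":0,"wy":0,"wz":0,"gripper":-1}
    - {"tx":-0.041,"ty":0.539,"tz":0,"wx":0,"wy":0,"wz":0,"gripper":-1}
    - {"tx":-0.041,"ty":0.539,"tz":0,"wx":0,"wy":0,"wz":0,"gripper":-1}
    - {"tx":-0.041,"ty":0.539,"tz":0,"wx":0,"wy":0,"wz":0,"gripper":-1}
    - {"tx":-0.041,"ty":0.539,"tz":0,"wx":0,"wy":0,"wz":0,"gripper":-1}
    - {"tx":-0.041,"ty":0.539,"tz":0,"wx":0,"wy":0,"wz":0,"gripper":-1}

```text
time: 28.77
eef_pos: [0.5801, 0.0954, 0.1753]
tool_rot: [-0.677, -3.065, 0.003]
force: [1.0, -1.2, -0.5]
finger_gap: 0.0572
finger_force: 64.1
```

```bash
python3 -c "
from h import *
go([.6302,.1803,.175],65.1)
"
```

```text
t 28.7667 pos [0.5801 0.0954 0.1753] yaw 65.1 gap 0.0572 | shares t [-0.0121  0.1227 -0.    ] w [-0.003 -0.003 -0.   ] rows 2.4
```

Request:
drive_tool:
  commands:
    - {"tx":-0.012,"ty":0.05,"tz":0,"wx":0,"wy":0,"wz":0,"gripper":-1}
    - {"tx":-0.012,"ty":0.09,"tz":0,"wx":0,"wy":0,"wz":0,"gripper":-1}
    - {"tx":-0.012,"ty":0.115,"tz":0,"wx":0,"wy":0,"wz":0,"gripper":-1}
    - {"tx":-0.012,"ty":0.1225,"tz":0,"wx":0,"wy":0,"wz":0,"gripper":-1}
    - {"tx":-0.012,"ty":0.1225,"tz":0,"wx":0,"wy":0,"wz":0,"gripper":-1}
    - {"tx":-0.012,"ty":0.1225,"tz":0,"wx":0,"wy":0,"wz":0,"gripper":-1}
    - {"tx":-0.012,"ty":0.1225,"tz":0,"wx":0,"wy":0,"wz":0,"gripper":-1}
    - {"tx":-0.012,"ty":0.1225,"tz":0,"wx":0,"wy":0,"wz":0,"gripper":-1}

```text
time: 29.43
eef_pos: [0.6301, 0.1767, 0.178]
tool_rot: [-0.681, -3.067, 0.0]
force: [-0.0, -0.3, 0.0]
finger_gap: 0.0565
finger_force: 64.2
```

```bash
python3 -c "
from h import *
go([.6302,.1803,.112],65.1)
"
```

```text
t 29.4333 pos [0.6301 0.1767 0.178 ] yaw 65.0 gap 0.0565 | shares t [0.0017 0.0041 0.0825] w [-0.    -0.    -0.003] rows 1.6
```

Request:
drive_tool:
  commands:
    - {"tx":0.001,"ty":0.003,"tz":0.03,"wx":0,"wy":0,"wz":0,"gripper":-1}
    - {"tx":0.001,"ty":0.003,"tz":0.055,"wx":0,"wy":0,"wz":0,"gripper":-1}
    - {"tx":0.001,"ty":0.003,"tz":0.07,"wx":0,"wy":0,"wz":0,"gripper":-1}
    - {"tx":0.001,"ty":0.003,"tz":0.077,"wx":0,"wy":0,"wz":0,"gripper":-1}
    - {"tx":0.001,"ty":0.003,"tz":0.077,"wx":0,"wy":0,"wz":0,"gripper":-1}
    - {"tx":0.001,"ty":0.003,"tz":0.077,"wx":0,"wy":0,"wz":0,"gripper":-1}
    - {"tx":0.001,"ty":0.003,"tz":0.077,"wx":0,"wy":0,"wz":0,"gripper":-1}
    - {"tx":0.001,"ty":0.003,"tz":0.077,"wx":0,"wy":0,"wz":0,"gripper":-1}

```text
time: 30.1
eef_pos: [0.6313, 0.1812, 0.1178]
tool_rot: [0.677, 3.066, 0.002]
force: [0.6, 0.3, -1.5]
finger_gap: 0.0569
finger_force: 64.1
```

```bash
python3 -c "
from h import *
go([.6302,.1803,.110],65.1)
"
```

```text
t 30.1 pos [0.6313 0.1812 0.1178] yaw 65.1 gap 0.0569 | shares t [ 0.0008 -0.0017  0.0097] w [ 0.002  0.001 -0.   ] rows 0.2
```

Request:
drive_tool:
  commands:
    - {"tx":0.0008,"ty":-0.0016,"tz":0.004,"wx":0,"wy":0,"wz":0,"gripper":-1}
    - {"tx":0.0008,"ty":-0.0016,"tz":0.006,"wx":0,"wy":0,"wz":0,"gripper":-1}
    - {"tx":0.0008,"ty":-0.0016,"tz":0.008,"wx":0,"wy":0,"wz":0,"gripper":-1}
    - {"tx":0.0008,"ty":-0.0016,"tz":0.009,"wx":0,"wy":0,"wz":0,"gripper":-1}
    - {"tx":0.0008,"ty":-0.0016,"tz":0.009,"wx":0,"wy":0,"wz":0,"gripper":-1}
    - {"tx":0.0008,"ty":-0.0016,"tz":0.009,"wx":0,"wy":0,"wz":0,"gripper":-1}

```text
time: 30.6
eef_pos: [0.6295, 0.1804, 0.1102]
tool_rot: [-0.677, -3.067, -0.001]
force: [-4.2, -0.4, 7.7]
finger_gap: 0.0569
finger_force: 64.8
```

Request:
drive_tool:
  commands:
    - {"tx":0,"ty":0,"tz":-0.001,"wx":0,"wy":0,"wz":0,"gripper":-1}
    - {"tx":0,"ty":0,"tz":-0.001,"wx":0,"wy":0,"wz":0,"gripper":1}
    - {"tx":0,"ty":0,"tz":-0.001,"wx":0,"wy":0,"wz":0,"gripper":1}
    - {"tx":0,"ty":0,"tz":-0.001,"wx":0,"wy":0,"wz":0,"gripper":1}
    - {"tx":0,"ty":0,"tz":-0.001,"wx":0,"wy":0,"wz":0,"gripper":1}
    - {"tx":0,"ty":0,"tz":-0.02,"wx":0,"wy":0,"wz":0,"gripper":1}
    - {"tx":0,"ty":0,"tz":-0.06,"wx":0,"wy":0,"wz":0,"gripper":1}
    - {"tx":0,"ty":0,"tz":-0.1,"wx":0,"wy":0,"wz":0,"gripper":1}

```text
time: 31.27
eef_pos: [0.6287, 0.1801, 0.1891]
tool_rot: [-0.677, -3.066, 0.003]
force: [0.2, -0.3, -0.8]
finger_gap: 0.0854
finger_force: 0.0
```

Request:
drive_tool:
  commands:
    - {"tx":0,"ty":0,"tz":-0.05,"wx":0,"wy":0,"wz":0,"gripper":1}
    - {"tx":0,"ty":0,"tz":-0.1,"wx":0,"wy":0,"wz":0,"gripper":1}
    - {"tx":0,"ty":0,"tz":-0.12,"wx":0,"wy":0,"wz":0,"gripper":1}
    - {"tx":0,"ty":0,"tz":-0.12,"wx":0,"wy":0,"wz":0,"gripper":1}
    - {"tx":0,"ty":0,"tz":-0.12,"wx":0,"wy":0,"wz":0,"gripper":1}
    - {"tx":0,"ty":0,"tz":-0.12,"wx":0,"wy":0,"wz":0,"gripper":1}

```text
time: 31.77
eef_pos: [0.6291, 0.1804, 0.2843]
tool_rot: [-0.677, -3.067, 0.001]
force: [0.3, -0.2, -0.3]
finger_gap: 0.0856
finger_force: 0.0
```

```bash
python3 -c "
from h import *
d=grab('wrist'); s=grab('scene')
b=blob(d,proj(d,(.63,.18,.12)),green,150); print(b.min(0),b.max(0))
P=onplane(d,b[b[:,1]>b[:,1].mean()],.134); print([fitc(P,r) for r in (29,30)])
a=np.radians(-24.9); L=np.array([np.cos(a),np.sin(a),0]);W=np.array([-L[1],L[0],0])
print([np.round(proj(d,np.array([.6296,.1787,.106])+i*.045*L+j*.029*W)).astype(int).tolist() for i,j in ((1,1),(1,-1),(-1,-1),(-1,1))])
go([.631,.180,.3])
im=np.hstack([d['frame'][60:330,220:420,::-1],cv2.resize(s['frame'][130:330,220:440,::-1],(297,270))]);cv2.imwrite('pics/w16c.png',cv2.resize(im,None,fx=1.6,fy=1.6))
"
```

```text
[283 155] [348 218]
[(array([628.5, 178.7]), np.float64(0.3)), (array([627.3, 179.3]), np.float64(0.5))]
[[345, 226], [287, 226], [285, 134], [348, 134]]
t 31.8667 pos [0.6289 0.1804 0.2837] yaw 65.1 gap 0.0852 | shares t [-0.0025  0.0006 -0.0203] w [-0.002 -0.002 -0.   ] rows 0.4
```

View pics/w16c.png

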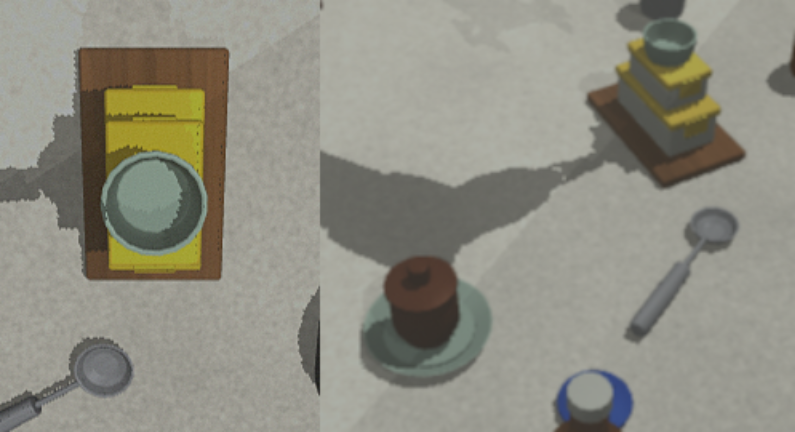

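Both stacks stand as asked. The dish's fitted centre is about 1.5 mm from the small tub's, and the pot is lidded on its saucer. Handing in.

```bash
python3 -c "
from cell import manip
print(manip.close_job())"
```

```text
the job is handed in; nothing more can be done
None
```

The job is handed in after about 32 s of robot time: the pot with its lid on stands centred on the saucer, and the large tub, small tub and sauce dish are stacked on the board, each within about 2 mm of centre by the camera fits; the verdict was not shown.

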